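# Close the washed jars with their own lids

## Robot

A 6-joint arm with a two-finger parallel gripper is mounted at the origin on the work surface. World frame = base frame: x ahead of the robot, y to its left, z up, the work surface at z = 0. Lengths are in m, angles in rad, forces in N, time in s.
With the tool pointing down it reaches from about 0.375 to 0.975 m from the base axis. Payload 3.8 kg.
Tool frame: the origin (TCP) lies on the centre line of the jaws, within the pads' length; the fingertips stand 14 mm ahead of it and the grasp point (between the pads) lies 5 mm behind it; y points along the fingers, z is the direction in which the jaws open and shut, and the axes are right-handed (so a half turn about y gives the same grasp; the last joint's range is limited). The gripper opens to 88 mm and grips with 3 to 60 N. Pads are 18 mm wide; open, the fingers measure 123 mm over their backs; the gripper's body (75 mm by 187 mm) begins 45 mm behind the grasp point.
Start: joints at [1.21, 0.264, 1.604, -0, 1.274, -0.037], TCP at [0.215, 0.64, 0.253] pointing down, gripper open.
Joint ranges: [-2.63, 2.63], [-0.94, 2.18], [0.31, 2.57], [-1.31, 4.45], [0, 2.66], [-2.55, 2.55]. Speed limits (rad/s): [2.57, 2.57, 3.14, 3.14, 3.14, 3.14].

## Interface

Orientations are given as a 3x3 rotation matrix whose columns are the frame's x, y, z axes.
In Python, from workcell import ctrl, eyes, ticket gives the robot as it stands.
- The arm moves only by the shell command python3 -m creep 'ROWS' [FORCE]. ROWS is JSON, a list of rows, each a list of 7 numbers: the turn, a rotation vector about the tool's x, y, z in rad, then the shift along the tool's x, y, z in mm, then the finger opening in mm, from 0 to 88.1. In form: [[wx, wy, wz, x, y, z, gripper], ...]. A call has 1 to 5 rows; each row shifts and turns the commanded pose from where the row before left it, along the tool's axes as they then stand; what a row does not reach is not made up. A row lasts 1/12 s, in which the tool goes at most 41.7 mm and 7.16 degrees, less where a joint would pass 70% of its speed; a pose out of reach is approached as far as the arm can. A call is refused whole if a number of a shift passes 41.7 or a number of a turn 0.125, either way. A call with a gripper value outside its range is refused whole. The fingers move at their own pace and stop on an object; FORCE is the grip in N (left out, the last holds). Time passes only in rows, so rows that do not move let the fingers close. It gives the time, the measured TCP pose, the force and the opening at its end, in the units of the state.
- ctrl.state(): the state, without advancing time (a new reading comes with each control period).
- eyes.grab_frame(name): name is "scene" or "side" or "wrist"; returns the picture (420x560x3 uint8, blue, green, red); there is no depth.
- eyes.get_calibration(name): a dict with "fov_y" (degrees; the focal length in pixels is half the picture's height over the tangent of half this angle, whatever the lens; pixels are square), "cx", "cy" (the principal point, pixels), "R" (3x3) and "t" (3): a world point X has camera coordinates R X + t. Camera axes: x right, y down, z forward; pixel columns grow to the right and rows downward; lengths in m; the calibration is good to about 2 mm. A picture is of the moment at which its call begins: read the wrist's pose just before it. get_calibration takes no time and is no camera call; for the wrist camera it gives the pose at the moment of the call.
- ticket.sign_off(): hands the job in, once; it reports no verdict.
The state is a dict: "time_s": time; "q": joint angles; "joint_velocities": joint speeds; "effort": joint torques, N m; "tool_pos": TCP position; "eef_rot": TCP orientation; "contact_force": force on the tool from outside, world axes, zero at the start; "ft_torque": the same for the moment, N m; "width": opening from 0.0 (shut) to 1.0 (fully open).
Only numpy, scipy, OpenCV 4.12 (cv2) and the standard library are available. Lean on these libraries where they do the work, as an engineer would, in place of code of your own. Each camera call takes 0.05 s, during which the arm holds its last target.

## Task

The washed glassware is to be closed against dust: put each of the four knobbed lids on the vessel it belongs to by size and shape (small, medium and large round jar, and the rectangular staining dish), centred and lying flat with its step inside the mouth. Set the lids down, do not let them drop, and leave the jars, the dish, the little oil bottle and the closed culture dish standing where they are.

Things in the scene. Friction and masses are not known exactly. Their poses are not given: they have to be found in the camera images.
- jar_small: The smallest open round glass jar, 55 mm tall, with a flat frosted rim 58 mm in outer and 44 mm in inner diameter; empty, stands loose on the bench, 0.20 kg. Origin: centre of its underside, z up; rim at z = 55 mm.
- jar_medium: The middle-sized open round glass jar, 75 mm tall, with a flat frosted rim 78 mm in outer and 64 mm in inner diameter; empty, stands loose on the bench, 0.32 kg. Origin: centre of its underside, z up; rim at z = 75 mm.
- jar_large: The largest open round glass jar, 65 mm tall, with a flat frosted rim 100 mm in outer and 86 mm in inner diameter; empty, stands loose on the bench, 0.42 kg. Origin: centre of its underside, z up; rim at z = 65 mm.
- dish: Open rectangular glass staining dish, 70 mm tall, empty, loose, 0.48 kg; flat frosted rim 104 mm long (its x axis) by 78 mm wide (y) outside, 90 by 64 mm inside. Its x axis points straight ahead of the robot, give or take 35 degrees. Origin: centre of its underside, z up; rim at z = 70 mm.
- lid_small: Lid of the smallest jar: round steel plate 60 mm across, under it a locating step 30 mm across, on it a central upright black knob 22 mm in diameter. Lies loose on the bench, knob up; about 50 g. Origin: centre of the underside of the step, z up; step z = 0 to 5 mm, plate 5 to 11, knob 11 to 39. Seated, its origin is 5 mm below the jar's rim.
- lid_medium: Lid of the middle-sized jar: round steel plate 80 mm across, under it a locating step 50 mm across, on it a central upright black knob 22 mm in diameter. Lies loose on the bench, knob up; about 80 g. Origin: centre of the underside of the step, z up; step z = 0 to 5 mm, plate 5 to 11, knob 11 to 39. Seated, its origin is 5 mm below the jar's rim.
- lid_large: Lid of the largest jar: round steel plate 102 mm across, under it a locating step 72 mm across, on it a central upright black knob 22 mm in diameter. Lies loose on the bench, knob up; about 120 g. Origin: centre of the underside of the step, z up; step z = 0 to 5 mm, plate 5 to 11, knob 11 to 39. Seated, its origin is 5 mm below the jar's rim.
- lid_dish: Lid of the dish: steel plate 106 (x) by 80 mm (y), a locating step 76 by 50 mm under it, a central black bar grip 44 (x) by 14 mm (y). Loose, grip up, 110 g; x straight ahead within 35 degrees; fits either way round. Origin: centre of the underside of the step, z up; step z = 0 to 5 mm, plate 5 to 11, grip 11 to 39. Seated, origin 5 mm below the rim, x along the dish's.
- oil_bottle: Bystander: little amber immersion-oil bottle with white cap, 28 mm in diameter, 60 mm tall, 45 g, standing loose. Origin: centre of its underside. Also loose but not listed: a black rubber stopper (29 mm across, 26 mm tall), a slide box, a timer, a marker. Among lids and jars only the jars stand taller than 60 mm.
- culture_dish: Bystander: closed round clear culture dish, 62 mm in diameter, 16 mm tall, 40 g, lying loose between jars and lids. Origin: centre of its underside.

How it is judged:
By the outcome, as a careful person would: the job done as asked, in the order asked, and still so for the second after the job is handed in, with the robot touching nothing.
It also fails if it takes over 128 s, if anything falls off the work surface, if the arm or the gripper's body presses on something with over 40 N, if the wrist force passes 120 N, or if a joint passes its speed limit or range.

## Working session

There is one attempt and no reset: what is moved stays moved. The work goes in short steps, Python scripts to look and compute and a shell command to move; the robot and the scene stay as the last step left them, time stands still between calls to the robot, and variables do not carry over. Pictures are saved under pics/ and viewed, and the job is handed in when it is done.

```bash
ls; mkdir -p pics
python3 - <<'E'
from workcell import ctrl, eyes
import cv2,numpy as np
print(ctrl.state())
for n in ("scene","side","wrist"):
    print(n,eyes.get_calibration(n))
    cv2.imwrite(f"pics/{n}0.png",eyes.grab_frame(n))
E
```

```text
pics
{'time_s': 0.0, 'q': array([ 1.21009420e+00,  2.64725350e-01,  1.60534794e+00, -1.43099469e-05,
        1.27373103e+00, -3.68854696e-02]), 'joint_velocities': array([ 0.00047891,  0.00028691,  0.00073687, -0.00040499, -0.00017884,
       -0.00014498]), 'effort': array([-1.46288671e-04, -5.02097726e+01, -3.56880677e+01,  7.26293027e-02,
        2.90591625e-02, -2.10897906e-04]), 'tool_pos': array([0.21453271, 0.63928285, 0.2514208 ]), 'eef_rot': array([[ 9.48029227e-01, -7.67762830e-04,  3.18182330e-01],
       [-3.18183249e-01, -2.07417127e-03,  9.48026961e-01],
       [-6.78952140e-05, -9.99997554e-01, -2.21066426e-03]]), 'contact_force': array([ 0.29510317, -0.29588887, -0.29973234]), 'ft_torque': array([-0.02508887,  0.06649359, -0.03476139]), 'width': 1.0006914305180765}
scene {'fov_y': 42.10587886408497, 'cx': 274.3367724455056, 'cy': 210.5199559357974, 'R': array([[-0.1149474 ,  0.99336308, -0.00410909],
       [ 0.53617643,  0.0585606 , -0.84207214],
       [-0.83624275, -0.0989972 , -0.53934926]]), 't': array([ 0.05650069, -0.23592227,  1.6630157 ])}
side {'fov_y': 50.28861297341463, 'cx': 281.2910139542664, 'cy': 209.98688549761792, 'R': array([[-0.93850753, -0.34494757, -0.01465562],
       [-0.25210115,  0.713665  , -0.65354975],
       [ 0.2358996 , -0.60966666, -0.75674166]]), 't': array([0.50328453, 0.17450715, 0.92959571])}
wrist {'fov_y': 58.45597886968819, 'cx': 278.9298677207385, 'cy': 212.9353864764044, 'R': array([[ 0.31798867,  0.9480922 , -0.00209311],
       [ 0.89876384, -0.3007397 ,  0.31902851],
       [ 0.30183896, -0.10332867, -0.94774281]]), 't': array([-0.67473711, -0.04422795,  0.39189054])}
```

View pics/scene0.png

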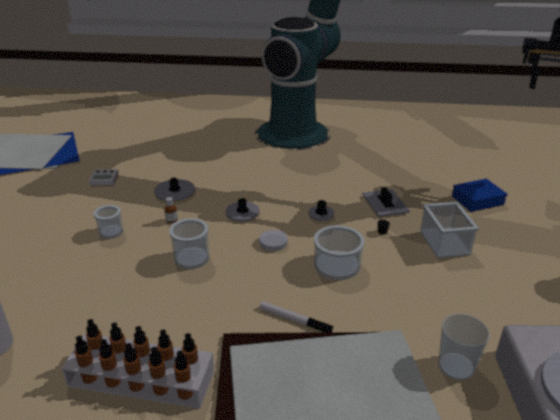

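View pics/side0.png

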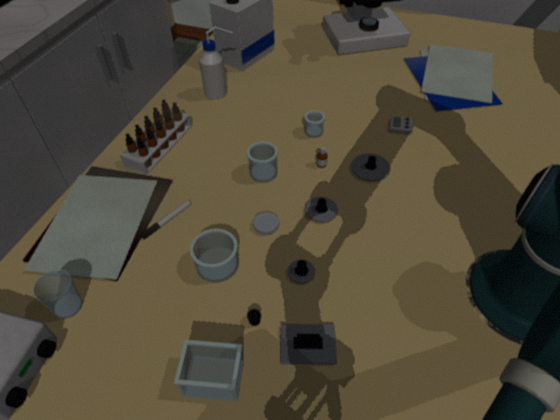

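View pics/wrist0.png

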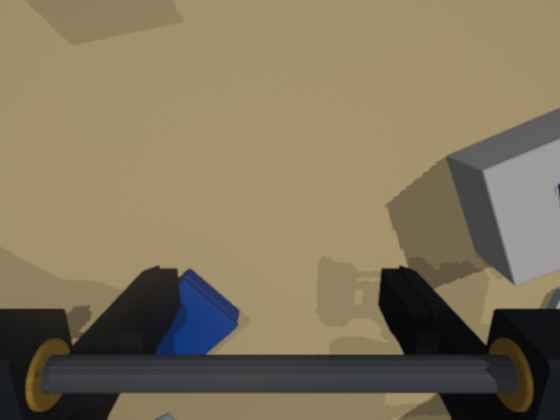

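```bash
cat > h.py <<'E'
from workcell import ctrl, eyes
import cv2,numpy as np
def F(c): return 210/np.tan(np.radians(c["fov_y"]/2))
def cast(c,px,z):
    px=np.atleast_2d(np.asarray(px,float)); f=F(c)
    d=np.c_[(px[:,0]-c["cx"])/f,(px[:,1]-c["cy"])/f,np.ones(len(px))]
    R=c["R"];C=-R.T@c["t"];w=d@R
    s=(np.atleast_1d(z)-C[2])/w[:,2]
    return C+s[:,None]*w
def proj(c,X):
    X=np.atleast_2d(X);p=X@c["R"].T+c["t"];f=F(c)
    return np.c_[f*p[:,0]/p[:,2]+c["cx"],f*p[:,1]/p[:,2]+c["cy"]]
def circ(P):
    A=np.c_[2*P[:,:2],np.ones(len(P))];s=np.linalg.lstsq(A,(P[:,:2]**2).sum(1),rcond=None)[0]
    return s[:2],np.sqrt(s[2]+s[0]**2+s[1]**2)
E
python3 - <<'E'
import cv2
a=cv2.imread('pics/scene0.png');b=cv2.imread('pics/side0.png')
def up(im,g=1.6): return cv2.convertScaleAbs(im,alpha=g)
cv2.imwrite('pics/s1.png',up(cv2.resize(a[160:285,80:280],None,fx=4,fy=4,interpolation=cv2.INTER_CUBIC)))
cv2.imwrite('pics/s2.png',up(cv2.resize(a[160:285,290:490],None,fx=4,fy=4,interpolation=cv2.INTER_CUBIC)))
cv2.imwrite('pics/d1.png',up(cv2.resize(b[90:290,170:420],None,fx=3,fy=3,interpolation=cv2.INTER_CUBIC)))
cv2.imwrite('pics/d2.png',up(cv2.resize(b[220:410,160:410],None,fx=3,fy=3,interpolation=cv2.INTER_CUBIC)))
E
```

```text
(no output)
```

View pics/s1.png

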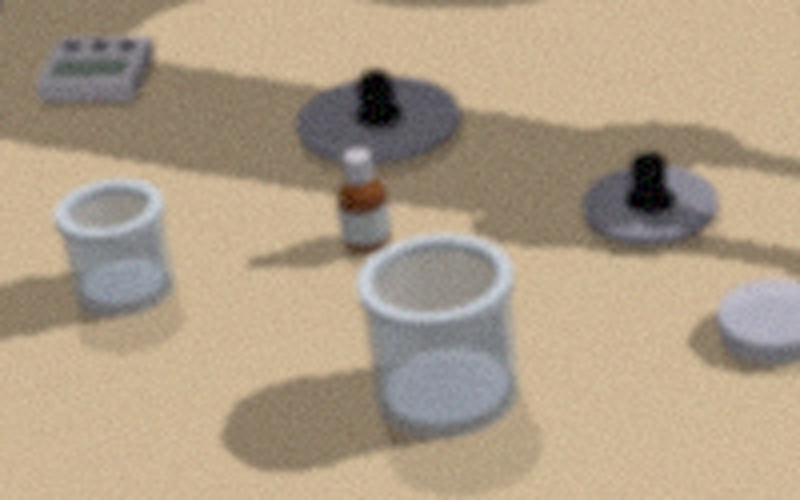

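View pics/s2.png

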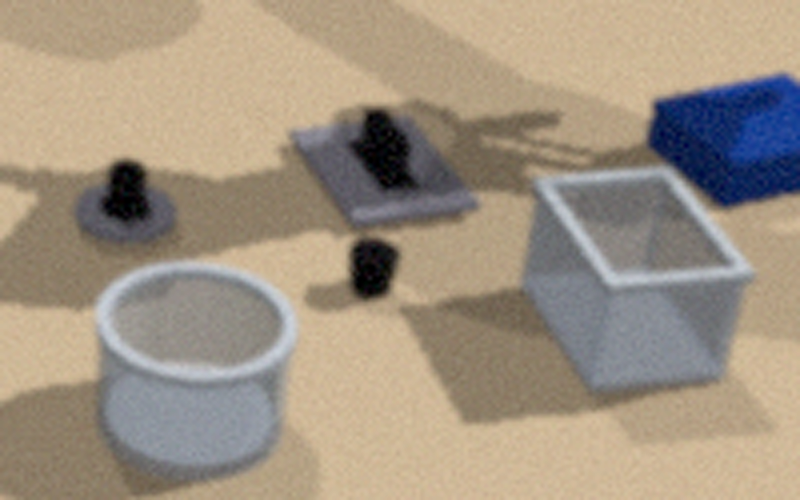

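View pics/d1.png

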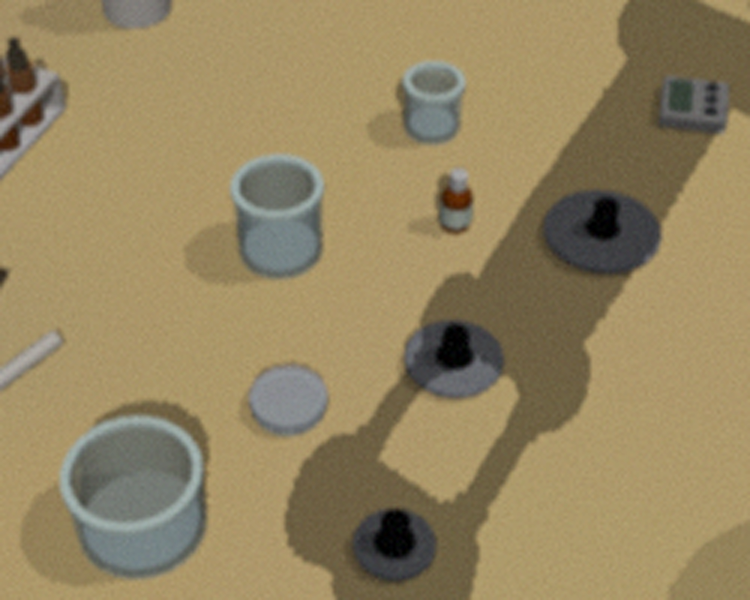

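View pics/d2.png

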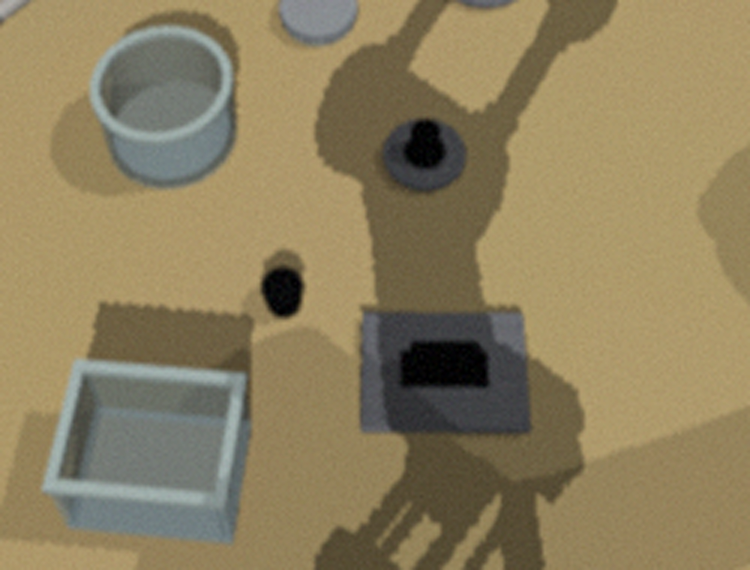

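```bash
cat > m.py <<'E'
from h import *
import sys
boxes={'scene':{'jar_small':(90,200,130,242),'jar_medium':(165,212,218,270),'jar_large':(308,222,368,282),'dish':(416,195,482,260),
 'lid_large':(148,172,200,205),'lid_medium':(222,195,264,225),'lid_small':(305,196,338,225),'lid_dish':(358,184,412,220),'oil':(162,194,180,226),'cult':(256,226,292,254)},
'side':{'jar_small':(298,104,330,142),'jar_medium':(242,138,282,185),'jar_large':(186,225,244,286),'dish':(172,336,246,402),
 'lid_large':(345,148,396,186),'lid_medium':(300,192,342,226),'lid_small':(284,254,320,288),'lid_dish':(275,318,342,368),'oil':(312,144,332,170),'cult':(248,208,284,238)}}
def mask(im):
    im=cv2.GaussianBlur(im,(0,0),0.8).astype(float)
    b,g,r=im[...,0],im[...,1],im[...,2]
    return (b/(r+1)),r
R={'jar_small':55,'jar_medium':75,'jar_large':65,'dish':70}
if __name__=="__main__":
  for cam in ('scene','side'):
    im=cv2.imread(f'pics/{cam}0.png');c=eyes.get_calibration(cam)
    ratio,r=mask(im)
    vis=im.copy()
    for n,(x0,y0,x1,y1) in boxes[cam].items():
        rr=ratio[y0:y1,x0:x1];rd=r[y0:y1,x0:x1]
        k=((rr>0.72)|(rd<22)).astype(np.uint8)
        cs,_=cv2.findContours(k,cv2.RETR_EXTERNAL,cv2.CHAIN_APPROX_NONE)
        cn=max(cs,key=cv2.contourArea)[:,0,:]+[x0,y0]
        for p in cn: vis[p[1],p[0]]=(0,0,255)
        kb=(rd<20).astype(np.uint8)
        cs,_=cv2.findContours(kb,cv2.RETR_EXTERNAL,cv2.CHAIN_APPROX_NONE)
        if n.startswith('lid') and cs:
            kn=max(cs,key=cv2.contourArea)[:,0,:]+[x0,y0]
            for p in kn: vis[p[1],p[0]]=(0,255,0)
    cv2.imwrite(f'pics/v_{cam}.png',vis)
    print(cam,np.percentile(ratio,[5,50,95]))
    v=np.vstack([cv2.resize(vis[170:285,85:285],None,fx=4,fy=4,interpolation=0)]) if cam=='scene' else cv2.resize(vis[100:300,180:400],None,fx=3,fy=3,interpolation=0)
    cv2.imwrite(f'pics/vz_{cam}.png',v)
E
python3 m.py
```

```text
scene [0.70786517 0.73228346 1.07142857]
side [0.59259259 0.61111111 1.875     ]
```

View pics/vz_scene.png

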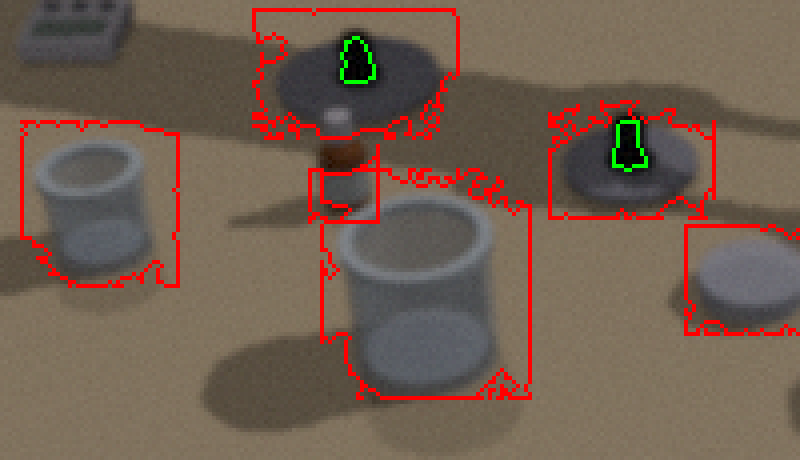

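View pics/vz_side.png

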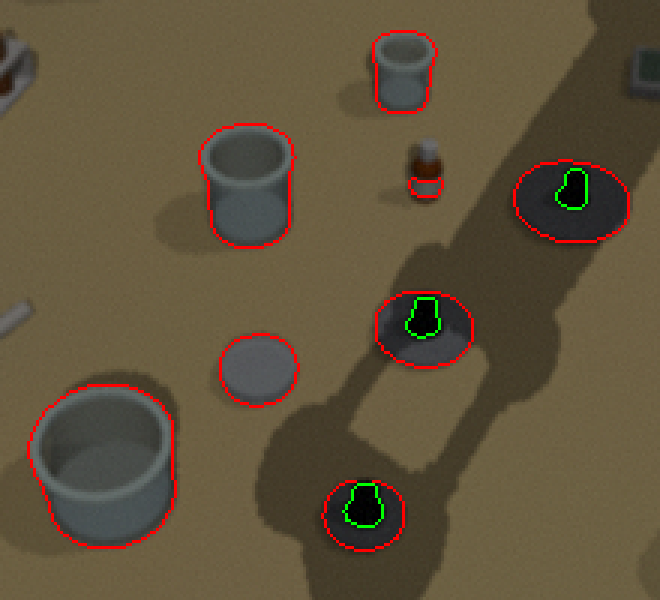

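```bash
sed -i "s/rr>0.72/rr>(0.86 if cam=='scene' else 0.74)/" m.py
cat > m2.py <<'E'
from m import *
from scipy.optimize import least_squares
rad={'jar_small':29,'jar_medium':39,'jar_large':50,'lid_small':30,'lid_medium':40,'lid_large':51,'cult':31}
zz={**R,'lid_small':8,'lid_medium':8,'lid_large':8,'cult':8,'oil':30,'lid_dish':8}
res={}
for cam in ('scene','side'):
    im=cv2.imread(f'pics/{cam}0.png');c=eyes.get_calibration(cam)
    ratio,r=mask(im)
    C=-c['R'].T@c['t']
    for n,(x0,y0,x1,y1) in boxes[cam].items():
        rr=ratio[y0:y1,x0:x1];rd=r[y0:y1,x0:x1]
        k=((rr>(0.86 if cam=='scene' else 0.74))|(rd<22)).astype(np.uint8)
        cs,_=cv2.findContours(k,cv2.RETR_EXTERNAL,cv2.CHAIN_APPROX_NONE)
        cn=max(cs,key=cv2.contourArea)[:,0,:]+[x0,y0]
        P=cast(c,cn,zz[n]/1000)*1000
        if n.startswith('jar'):
            P0=P
            # far side: direction away from camera
            d=P.mean(0)[:2]-C[:2]*1000;d/=np.linalg.norm(d)
            s=P[:,:2]@d; far=s.max()
            P=P[s>far-rad[n]*0.95]
        if n in rad:
            fr=lambda q:np.hypot(*(P[:,:2]-q).T)-rad[n]
            # init
            q0=P[:,:2].mean(0)
            if n.startswith('jar'): q0=q0-d*rad[n]*0.5
            f=least_squares(fr,q0,loss='soft_l1',f_scale=1.0)
            cc,rf=circ(P)
            print(cam,n,'fixed',f.x.round(1),'rms',np.sqrt((fr(f.x)**2).mean()).round(2),'free',cc.round(1),rf.round(1))
        elif n=='lid_dish' :
            rct=cv2.minAreaRect(P[:,:2].astype(np.float32));print(cam,n,rct)
        elif n=='oil': print(cam,n,P.mean(0).round(1))
        if n.startswith('lid'):
            kb=(rd<20).astype(np.uint8)
            cs,_=cv2.findContours(kb,cv2.RETR_EXTERNAL,cv2.CHAIN_APPROX_NONE)
            kn=max(cs,key=cv2.contourArea)[:,0,:]+[x0,y0]
            # silhouette centre of vertical post ~ mid height 25
            M=cv2.moments(kn.astype(np.int32));ctr=[M['m10']/M['m00'],M['m01']/M['m00']]
            print('    knob centroid @25',(cast(c,ctr,.025)*1000).round(1))
E
python3 m2.py
```

```text
scene jar_small fixed [ 570.2 -359.2] rms 1.15 free [ 569.3 -359.7] 28.4
scene jar_medium fixed [ 643.2 -156.9] rms 0.94 free [ 643.2 -156.9] 38.9
scene jar_large fixed [632.3 144.6] rms 0.96 free [632.3 144.6] 50.0
scene lid_large fixed [ 384.9 -265. ] rms 4.62 free [ 387.2 -264.9] 51.8
    knob centroid @25 [[ 391.1 -261.7   25. ]]
scene lid_medium fixed [461.  -79.8] rms 2.95 free [459.8 -80. ] 41.0
    knob centroid @25 [[469.6 -78.7  25. ]]
scene lid_small fixed [449.4 104.2] rms 5.58 free [445.5 104.2] 32.2
    knob centroid @25 [[458.6 104.4  25. ]]
scene lid_dish ((383.955078125, 255.26589965820312), (113.45189666748047, 81.22004699707031), 20.325040817260742)
    knob centroid @25 [[394.9 254.7  25. ]]
scene oil [ 458. -251.   30.]
scene cult fixed [568.5   6.1] rms 4.94 free [569.    6.3] 35.2
side jar_small fixed [ 569.7 -356.8] rms 0.91 free [ 569.9 -357.8] 28.2
side jar_medium fixed [ 643.8 -154.7] rms 0.83 free [ 643.9 -154.9] 38.8
side jar_large fixed [633.6 146. ] rms 0.71 free [633.9 145.6] 49.7
side lid_large fixed [ 384. -262.] rms 1.2 free [ 383.9 -261.9] 50.6
    knob centroid @25 [[ 383.5 -256.7   25. ]]
side lid_medium fixed [462.6 -77.4] rms 0.91 free [462.6 -77.4] 39.8
    knob centroid @25 [[462.3 -72.7  25. ]]
side lid_small fixed [451.5 106.7] rms 1.54 free [451.4 107. ] 28.9
    knob centroid @25 [[450.4 111.1  25. ]]
side lid_dish ((387.4923095703125, 257.9984130859375), (106.56623840332031, 80.47386169433594), 19.76186180114746)
    knob centroid @25 [[387.3 261.7  25. ]]
side oil [ 503.7 -212.5   30. ]
side cult fixed [573.1   6.3] rms 2.69 free [572.8   6.8] 33.0
```

Run:
```python
from h import *
for cam,pts,o,s in (('side',[(77,361),(246,374),(222,502),(47,490)],(160,220),3),('scene',[(534,181),(672,169),(753,272),(611,284)],(290,160),4)):
    c=eyes.get_calibration(cam)
    px=(np.array(pts)+.5)/s-.5+np.array(o)
    P=cast(c,px,.07)[:,:2]*1000
    e=np.roll(P,-1,0)-P
    print(cam,P.round(1).tolist(),P.mean(0).round(1),np.hypot(*e.T).round(1),np.degrees(np.arctan2(e[:,1],e[:,0])).round(1))
    # lid plate corners z11
pts=[(362,311),(523,310),(530,432),(361,432)]
c=eyes.get_calibration('side')
px=(np.array(pts)+.5)/3-.5+np.array((160,220))
P=cast(c,px,[.011,.011,.008,.008])[:,:2]*1000
e=np.roll(P,-1,0)-P
print(P.round(1).tolist(),P.mean(0),np.hypot(*e.T).round(1),np.degrees(np.arctan2(e[:,1],e[:,0])).round(1))
# stopper
print(cast(c,[160+282/3,220+290/3],.013),)
pos=[cast(c,[(x/3+170),y/3+90],z)[0].round(3) for x,y,z in((457,205,.03),(693,100,.01))];print(pos)
```

```text
side [[588.2, 353.1], [490.0, 326.4], [472.8, 399.4], [567.7, 426.7]] [529.7 376.4] [101.7  75.   98.7  76.4] [-164.8  103.3   16.1  -74.4]
scene [[491.7, 324.8], [470.9, 401.0], [568.3, 425.3], [587.0, 352.3]] [529.5 375.8] [ 78.9 100.3  75.4  99.3] [ 105.2   14.   -75.6 -163.9]
[[450.6, 238.0], [351.4, 201.6], [325.2, 277.6], [423.6, 313.2]] [387.68786741 257.59337677] [105.7  80.4 104.6  79.9] [-159.9  109.    19.8  -70.2]
[[0.50456604 0.24315864 0.013     ]]
[array([ 0.505, -0.227,  0.03 ]), array([ 0.34 , -0.464,  0.01 ])]
```

```bash
cat > g.py <<'E'
from h import *
import sys
# usage g.py x y z(mm) angle(deg of tool z)
x,y,z,a=map(float,sys.argv[1:5])
s=ctrl.state();R=s['eef_rot'];p=s['tool_pos']*1000
Rd=np.array([[np.sin(np.radians(a)),0,np.cos(np.radians(a))],[-np.cos(np.radians(a)),0,np.sin(np.radians(a))],[0,-1,0]])
w=cv2.Rodrigues(R.T@Rd)[0].ravel()
d=np.array([x,y,z])-p
print('t',round(s['time_s'],2),'pos',p.round(1),'F',s['contact_force'].round(1),'T',s['ft_torque'].round(2),'width mm',round(s['width']*88.1,1),'q6',s['q'][5].round(2))
print('turn',w.round(3),'shift(now axes)',(R.T@d).round(1),'shift(after turn)',(Rd.T@d).round(1))
E
python3 g.py 387.6 257.5 120 110
```

```text
t 0.15 pos [214.6 639.4 251.7] F [-0.1  0.4  0.3] T [ 0.01  0.02 -0.01] width mm 88.4 q6 -0.04
turn [ 0.002 -0.673 -0.001] shift(now axes) [ 285.5  132.2 -306.8] shift(after turn) [  32.   131.7 -418.1]
```

```bash
python3 -m creep '[[0,-0.12,0,0,25,0,60],[0,-0.12,0,0,25,0,60],[0,-0.12,0,0,25,0,60],[0,-0.12,0,0,25,0,60],[0,-0.12,0,0,25,0,60]]' 20
python3 -m creep '[[0,-0.073,0,0,6,0,60],[0,0,0,8,0,-38,60],[0,0,0,8,0,-38,60],[0,0,0,8,0,-38,60],[0,0,0,8,0,-38,60]]'
python3 -m creep '[[0,0,0,0,0,-38,60],[0,0,0,0,0,-38,60],[0,0,0,0,0,-38,60],[0,0,0,0,0,-38,60],[0,0,0,0,0,-38,60]]'; python3 g.py 387.6 257.5 120 110
```

```text
time_s: 0.57
tool_pos: [0.2146, 0.6396, 0.1262]
eef_rot: [[0.96, -0.0, -0.278], [0.278, -0.0, 0.96], [-0.0, -1.0, -0.0]]
contact_force: [-0.4, 0.8, -0.8]
width: 0.683
time_s: 0.98
tool_pos: [0.297, 0.5065, 0.121]
eef_rot: [[0.939, -0.0, -0.343], [0.343, -0.001, 0.939], [-0.001, -1.0, -0.001]]
contact_force: [2.0, -0.0, 0.4]
width: 0.685
time_s: 1.4
tool_pos: [0.3619, 0.3277, 0.1215]
eef_rot: [[0.94, -0.0, -0.343], [0.343, -0.0, 0.94], [-0.0, -1.0, -0.0]]
contact_force: [1.7, -0.1, 0.5]
width: 0.682
t 1.4 pos [361.9 327.7 121.5] F [ 1.7 -0.1  0.5] T [ 0.04 -0.02  0.01] width mm 60.0 q6 -1.24
turn [ 0.     0.001 -0.   ] shift(now axes) [  0.1   1.5 -74.7] shift(after turn) [  0.1   1.5 -74.7]
```

```bash
python3 -m creep '[[0,0,0,0,0,-37.3,60],[0,0,0,0,0,-37.3,60],[0,0,0,0,0,0,60]]'; python3 g.py 387.6 257.5 120 110
python3 - <<'E'
from h import *
c=eyes.get_calibration('wrist');im=eyes.grab_frame('wrist');cv2.imwrite('pics/w1.png',im)
print(proj(c,[[.3876,.2577,.039],[.3876,.2577,.011]]),(-c['R'].T@c['t']).round(3))
b=eyes.grab_frame('side');cv2.imwrite('pics/d3.png',cv2.convertScaleAbs(cv2.resize(b[220:410,160:410],None,fx=3,fy=3),alpha=1.6))
E
```

```text
time_s: 1.65
tool_pos: [0.3883, 0.2543, 0.1213]
eef_rot: [[0.941, -0.0, -0.338], [0.338, -0.003, 0.941], [-0.001, -1.0, -0.002]]
contact_force: [0.3, 0.6, -0.2]
width: 0.68
t 1.65 pos [388.3 254.3 121.3] F [ 0.3  0.6 -0.2] T [0.07 0.01 0.03] width mm 59.9 q6 -1.39
turn [ 0.002 -0.004 -0.001] shift(now axes) [0.4 1.3 3.2] shift(after turn) [0.4 1.3 3.2]
[[283.80574368 229.83293094]
 [283.38654129 215.06556312]] [0.31  0.227 0.254]
```

View pics/w1.png

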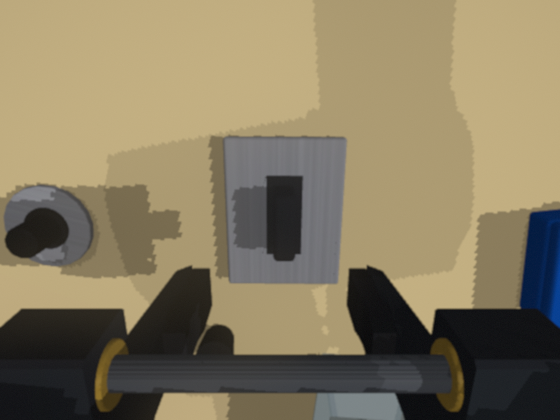

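View pics/d3.png

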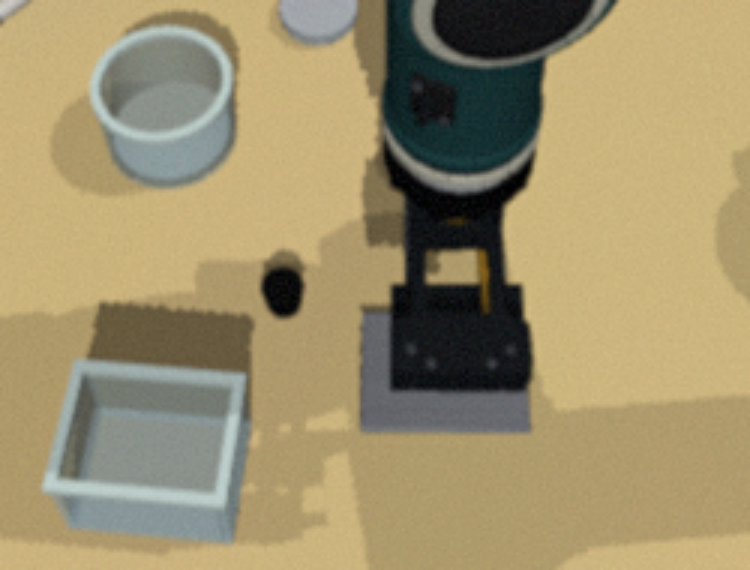

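Run:
```python
from h import *
c=eyes.get_calibration('wrist')
P=cast(c,[(224,137.5),(345.5,137.5),(338.5,280),(230.5,280)],.011)[:,:2]*1000
e=np.roll(P,-1,0)-P
print(P.mean(0),np.hypot(*e.T).round(1),np.degrees(np.arctan2(e[:,1],e[:,0])).round(1))
print(cast(c,[(266,177),(302,177),(270,255),(298,255)],.039).round(4))
# small lid plate ellipse
print(cast(c,[(5,218),(91,232),(45,185),(50,263)],.011).round(4))
```

```text
[385.60717036 262.36552692] [ 77.8 102.5  78.6 102.5] [ 109.8   20.2  -70.2 -160.2]
[[0.3595 0.2407 0.039 ]
 [0.3523 0.2606 0.039 ]
 [0.406  0.2596 0.039 ]
 [0.4    0.2761 0.039 ]]
[[0.4538 0.0829 0.011 ]
 [0.4441 0.1404 0.011 ]
 [0.421  0.1052 0.011 ]
 [0.4777 0.1173 0.011 ]]
```

```bash
python3 -m creep '[[0,0,0,0,0,0,60],[0,0,0,0,0,0,60]]'; python3 g.py 387.6 257.5 120 110
python3 - <<'E'
from h import *
c=eyes.get_calibration('wrist');im=eyes.grab_frame('wrist');cv2.imwrite('pics/w2.png',im)
v=cv2.resize(im[120:300,180:400],None,fx=3,fy=3,interpolation=cv2.INTER_CUBIC);cv2.imwrite('pics/w2z.png',v)
print(proj(c,[[.3876,.2577,.039],[.3876,.2577,.011]]),(-c['R'].T@c['t']).round(3))
E
```

```text
time_s: 1.92
tool_pos: [0.3871, 0.2604, 0.1218]
eef_rot: [[0.939, -0.0, -0.343], [0.343, 0.0, 0.939], [0.0, -1.0, 0.0]]
contact_force: [0.1, -0.4, 0.4]
width: 0.684
t 1.92 pos [387.1 260.4 121.8] F [ 0.1 -0.4  0.4] T [0.07 0.02 0.01] width mm 60.3 q6 -1.38
turn [-0.     0.001  0.   ] shift(now axes) [-0.6  1.8 -2.9] shift(after turn) [-0.6  1.8 -2.9]
[[273.36452707 227.93978564]
 [273.90689226 213.32492802]] [0.309 0.232 0.254]
```

View pics/w2z.png

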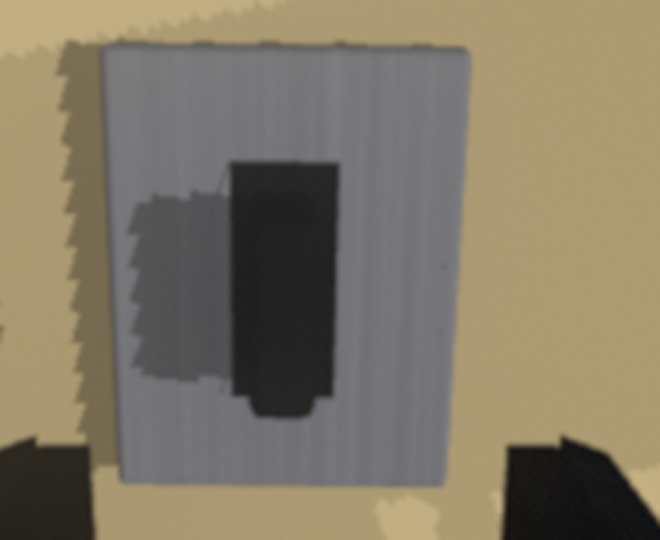

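Run:
```python
from h import *
c=eyes.get_calibration('wrist')
px=np.array([(104,47),(469,49),(445,480),(121,478)])/3+[180,120]
P=cast(c,px,.011)[:,:2]*1000
e=np.roll(P,-1,0)-P
print(P.mean(0),np.hypot(*e.T).round(1),np.degrees(np.arctan2(e[:,1],e[:,0])).round(1))
print(cast(c,np.array([(230,163),(338,163),(333,396),(232,396)])/3+[180,120],.039).mean(0))
```

```text
[386.65920806 258.24667199] [ 77.8 103.2  78.6 103.1] [ 109.8   19.7  -70.3 -160.7]
[0.37909092 0.25546704 0.039     ]
```

Run:
```python
import cv2,numpy as np
im=cv2.imread('pics/w2.png')[165:265,240:310].astype(float)
v=np.clip((im-15)*6,0,255).astype(np.uint8)
a=cv2.resize(v,None,fx=5,fy=5,interpolation=cv2.INTER_CUBIC)
im=cv2.imread('pics/side0.png').astype(float)
b=cv2.resize(np.clip(im[250:290,280:325]*5,0,255).astype(np.uint8),None,fx=8,fy=8,interpolation=cv2.INTER_CUBIC)
d=cv2.resize(np.clip(im[315:365,270:345]*5,0,255).astype(np.uint8),None,fx=5,fy=5,interpolation=cv2.INTER_CUBIC)
H=600;out=np.zeros((600,800,3),np.uint8)
out[:500,:350]=a;out[:320,360:720]=b;out[325:575,360:735]=d
cv2.imwrite('pics/kn.png',out)
```

```text
(no output)
```

View pics/kn.png

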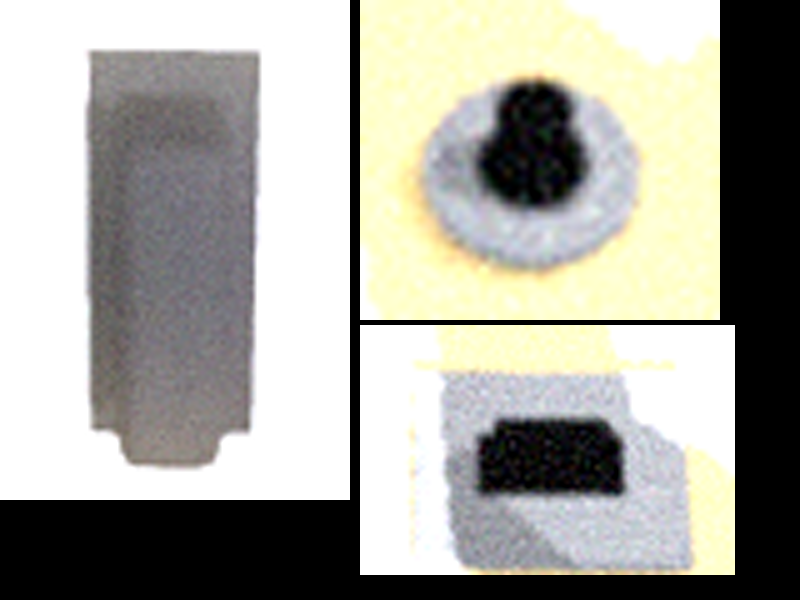

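Run:
```python
from h import *
c=eyes.get_calibration('wrist')
q=np.array([(90,52),(260,52),(250,430),(90,430)])/5+[240,165]
for z in (11,13,15,18): 
    P=cast(c,q,z/1000)*1000;e=np.roll(P,-1,0)-P
    print(z,P.mean(0).round(1),np.hypot(*e.T[:2]).round(1))
q=np.array([(122,465),(218,465)])/5+[240,165]
P=cast(c,q,.039)*1000;print(P.round(1))
u=np.array([np.cos(np.radians(20)),np.sin(np.radians(20))]);print((P[:,:2]-[387,258])@u)
```

```text
11 [388.1 258.5  11. ] [22.5 54.7 22.7 54.7]
13 [387.5 258.3  13. ] [22.3 54.2 22.5 54.2]
15 [386.8 258.1  15. ] [22.1 53.8 22.3 53.8]
18 [385.9 257.7  18. ] [21.9 53.1 22.  53.1]
[[408.5 259.4  39. ]
 [404.3 270.8  39. ]]
[20.69404636 20.67240698]
```

```bash
python3 -m creep '[[0,0,0,0,30,-2,60],[0,0,0,0,30,0,60],[0,0,0,0,15,0,60],[0,0,0,0,8,0,60],[0,0,0,0,0,0,60]]'; python3 g.py 387 258 33 110
```

```text
time_s: 2.38
tool_pos: [0.3861, 0.2576, 0.0367]
eef_rot: [[0.939, -0.004, -0.344], [0.344, -0.002, 0.939], [-0.004, -1.0, -0.001]]
contact_force: [-0.1, 0.0, 0.3]
width: 0.679
t 2.38 pos [386.1 257.6  36.7] F [-0.1  0.   0.3] T [ 0.06  0.01 -0.03] width mm 59.8 q6 -1.39
turn [ 0.001  0.002 -0.004] shift(now axes) [1.  3.7 0.1] shift(after turn) [0.9 3.7 0.1]
```

```bash
python3 -m creep '[[0,0,0,0.5,4,0,60],[0,0,0,0,0,0,30],[0,0,0,0,0,0,20],[0,0,0,0,0,0,8],[0,0,0,0,0,0,8]]' 20; python3 -m creep '[[0,0,0,0,0,0,8],[0,0,0,0,0,0,8]]';python3 g.py 387 258 33 110
```

```text
time_s: 2.8
tool_pos: [0.3892, 0.2581, 0.0356]
eef_rot: [[0.94, 0.002, -0.342], [0.342, 0.001, 0.94], [0.002, -1.0, 0.0]]
contact_force: [-0.9, 1.0, 0.5]
width: 0.404
time_s: 2.97
tool_pos: [0.3889, 0.2578, 0.0352]
eef_rot: [[0.94, 0.001, -0.342], [0.342, 0.0, 0.94], [0.001, -1.0, 0.0]]
contact_force: [0.1, 1.3, -0.2]
width: 0.25
t 2.97 pos [388.9 257.8  35.2] F [ 0.1  1.3 -0.2] T [0.06 0.07 0.04] width mm 22.0 q6 -1.39
turn [-0.    -0.     0.001] shift(now axes) [-1.7  2.2  0.8] shift(after turn) [-1.7  2.2  0.8]
```

```bash
python3 -m creep '[[0,0,0,0,0,0,8],[0,0,0,0,0,0,8],[0,0,0,0,0,0,8]]';python3 g.py 387 258 33 110
```

```text
time_s: 3.22
tool_pos: [0.3887, 0.2577, 0.0349]
eef_rot: [[0.94, 0.0, -0.342], [0.342, 0.0, 0.94], [0.0, -1.0, -0.0]]
contact_force: [-0.3, -0.4, 2.6]
width: 0.156
t 3.22 pos [388.7 257.7  34.9] F [-0.3 -0.4  2.6] T [-0.05  0.05 -0.  ] width mm 13.8 q6 -1.39
turn [0. 0. 0.] shift(now axes) [-1.5  1.9  0.8] shift(after turn) [-1.5  1.9  0.8]
```

```bash
python3 -m creep '[[0,0,0,0,-5,0,8],[0,0,0,0,-30,0,8],[0,0,0,0,-35,0,8],[0,0,0,0,-35,0,8],[0,0,0,0,-10,0,8]]' 30;python3 g.py 529.6 376.2 150 105.3
```

```text
time_s: 3.63
tool_pos: [0.3912, 0.2593, 0.1552]
eef_rot: [[0.94, 0.007, -0.342], [0.342, 0.004, 0.94], [0.008, -1.0, 0.002]]
contact_force: [1.9, 0.7, -0.7]
width: 0.156
t 3.63 pos [391.2 259.3 155.2] F [ 1.9  0.7 -0.7] T [ 0.08 -0.02  0.03] width mm 13.8 q6 -1.39
turn [-0.002  0.082  0.008] shift(now axes) [170.    6.7  62.5] shift(after turn) [164.3   5.2  76.2]
```

```bash
python3 -m creep '[[0,0.082,0,0,0,0,8],[0,0,0,35,0,16,8],[0,0,0,35,0,16,8],[0,0,0,35,0,16,8],[0,0,0,35,0,16,8]]';python3 -m creep '[[0,0,0,20,0,10,8],[0,0,0,5,0,2,8],[0,0,0,0,0,0,8],[0,0,0,0,0,0,8]]';python3 g.py 531 376.6 110 105.3
python3 - <<'E'
from h import *
for n in('side','scene','wrist'):
    cv2.imwrite(f'pics/p1{n}.png',eyes.grab_frame(n))
a=cv2.imread('pics/p1side.png');b=cv2.imread('pics/p1scene.png')
o=np.hstack([cv2.resize(a[260:410,140:340],None,fx=2,fy=2),cv2.resize(b[120:270,360:560],None,fx=2,fy=2)]);cv2.imwrite('pics/p1.png',cv2.convertScaleAbs(o,alpha=1.6))
E
```

```text
time_s: 4.05
tool_pos: [0.5072, 0.357, 0.1489]
eef_rot: [[0.965, -0.001, -0.264], [0.264, -0.001, 0.965], [-0.001, -1.0, -0.0]]
contact_force: [-0.4, 0.2, -0.4]
width: 0.154
time_s: 4.38
tool_pos: [0.5264, 0.3737, 0.1484]
eef_rot: [[0.964, -0.003, -0.264], [0.264, -0.002, 0.964], [-0.003, -1.0, -0.001]]
contact_force: [-0.8, -0.7, -0.9]
width: 0.157
t 4.38 pos [526.4 373.7 148.4] F [-0.8 -0.7 -0.9] T [0.05 0.02 0.04] width mm 13.8 q6 -1.26
turn [ 0.001  0.    -0.003] shift(now axes) [ 5.4 38.4  1.7] shift(after turn) [ 5.3 38.4  1.6]
```

View pics/p1.png

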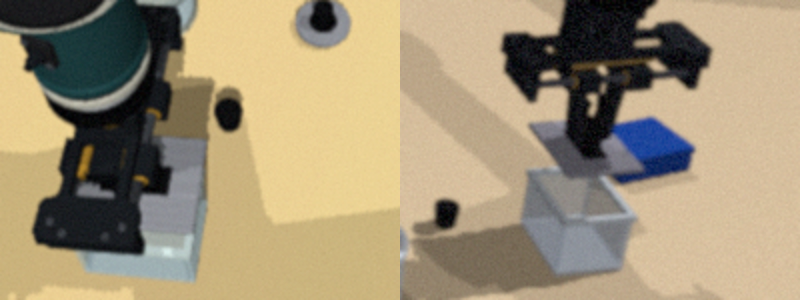

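View pics/p1wrist.png

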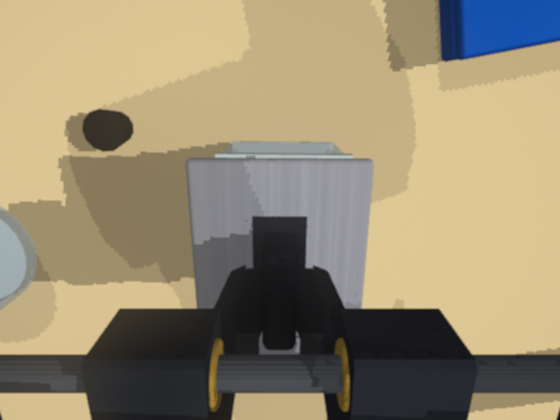

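Run:
```python
from h import *
c=eyes.get_calibration('wrist');s=ctrl.state();R=s['eef_rot'];p=s['tool_pos']
for nm,px,z in(('plate',[(188.5,160),(372.5,160)],p[2]-.0239),('rim',[(215,157),(352,157)],.07),('rimo',[(215,154),(352,154)],.07)):
    P=cast(c,px,z);print(nm,P.round(4).tolist(),((P-p)@R*1000).round(1).tolist())
```

```text
plate [[0.4844, 0.3233, 0.1254], [0.464, 0.3978, 0.1254]] [[-53.5, 24.0, -37.4], [-53.5, 24.0, 40.0]]
rim [[0.4922, 0.3272, 0.07], [0.4717, 0.4021, 0.07]] [[-44.9, 79.4, -35.6], [-44.9, 79.4, 42.1]]
rimo [[0.4905, 0.3268, 0.07], [0.47, 0.4016, 0.07]] [[-46.6, 79.4, -35.5], [-46.6, 79.4, 42.0]]
```

```bash
python3 -m creep '[[0,0,0,5,14,1.5,8],[0,0,0,0,14,0,8],[0,0,0,0,6,0,8],[0,0,0,0,0,0,8],[0,0,0,0,0,0,8]]';python3 g.py 531 376.6 100 105.3
```

```text
time_s: 4.95
tool_pos: [0.531, 0.3766, 0.114]
eef_rot: [[0.965, -0.003, -0.264], [0.264, -0.002, 0.965], [-0.003, -1.0, -0.001]]
contact_force: [-0.4, 0.4, -0.0]
width: 0.159
t 4.95 pos [531.  376.6 114. ] F [-0.4  0.4 -0. ] T [ 0.13 -0.   -0.  ] width mm 14.0 q6 -1.26
turn [ 0.001  0.    -0.003] shift(now axes) [ 0.1 14.  -0. ] shift(after turn) [ 0. 14. -0.]
```

```bash
python3 -m creep '[[0,0,0,0,6,0,8],[0,0,0,0,3,0,8],[0,0,0,0,0,0,8],[0,0,0,0,0,0,8]]';python3 g.py 531 376.6 100 105.3;  python3 -m creep '[[0,0,0,0,2,0,8],[0,0,0,0,1,0,8],[0,0,0,0,0,0,8]]';python3 g.py 531 376.6 100 105.3
```

```text
time_s: 5.28
tool_pos: [0.532, 0.3773, 0.1066]
eef_rot: [[0.965, -0.0, -0.264], [0.264, -0.0, 0.965], [-0.0, -1.0, -0.0]]
contact_force: [-0.2, 0.4, -1.4]
width: 0.155
t 5.28 pos [532.  377.3 106.6] F [-0.2  0.4 -1.4] T [ 0.02 -0.02  0.01] width mm 13.6 q6 -1.26
turn [ 0.  0. -0.] shift(now axes) [-1.1  6.6 -0.4] shift(after turn) [-1.1  6.6 -0.4]
time_s: 5.53
tool_pos: [0.532, 0.3773, 0.1036]
eef_rot: [[0.965, -0.0, -0.264], [0.264, -0.0, 0.965], [-0.0, -1.0, -0.0]]
contact_force: [0.1, 1.1, -1.1]
width: 0.158
t 5.53 pos [532.  377.3 103.6] F [ 0.1  1.1 -1.1] T [ 0.06 -0.05  0.01] width mm 13.9 q6 -1.26
turn [ 0.  0. -0.] shift(now axes) [-1.1  3.6 -0.4] shift(after turn) [-1.1  3.6 -0.4]
```

Static now reads exactly; step is inside the mouth. Correct x by −1 and creep to contact.

```bash
python3 -m creep '[[0,0,0,-1,1,0,8],[0,0,0,0,1,0,8],[0,0,0,0,0,0,8],[0,0,0,0,0,0,8]]';python3 g.py 531 376.6 100 105.3;  python3 -m creep '[[0,0,0,0,1,0,8],[0,0,0,0,0,0,8]]';python3 g.py 531 376.6 100 105.3
```

```text
time_s: 5.87
tool_pos: [0.531, 0.377, 0.1016]
eef_rot: [[0.965, -0.0, -0.264], [0.264, -0.0, 0.965], [-0.0, -1.0, -0.0]]
contact_force: [-0.5, 0.5, -1.7]
width: 0.153
t 5.87 pos [531.  377.  101.6] F [-0.5  0.5 -1.7] T [ 0.04 -0.01 -0.02] width mm 13.5 q6 -1.26
turn [ 0.  0. -0.] shift(now axes) [-0.1  1.6 -0.4] shift(after turn) [-0.1  1.6 -0.4]
time_s: 6.03
tool_pos: [0.531, 0.377, 0.1006]
eef_rot: [[0.965, -0.0, -0.264], [0.264, -0.0, 0.965], [-0.0, -1.0, -0.0]]
contact_force: [-0.4, -0.2, -1.4]
width: 0.155
t 6.03 pos [531.  377.  100.6] F [-0.4 -0.2 -1.4] T [-0.   -0.08  0.01] width mm 13.7 q6 -1.26
turn [ 0.  0. -0.] shift(now axes) [-0.1  0.6 -0.4] shift(after turn) [-0.1  0.6 -0.4]
```

```bash
python3 -m creep '[[0,0,0,0,0.5,0,8],[0,0,0,0,0,0,8]]';python3 g.py 531 376.6 100 105.3;  python3 -m creep '[[0,0,0,0,0.5,0,8],[0,0,0,0,0,0,8]]';python3 g.py 531 376.6 100 105.3
```

```text
time_s: 6.2
tool_pos: [0.531, 0.3771, 0.1001]
eef_rot: [[0.965, -0.0, -0.264], [0.264, -0.0, 0.965], [-0.0, -1.0, -0.0]]
contact_force: [0.7, 0.4, -1.3]
width: 0.157
t 6.2 pos [531.  377.1 100.1] F [ 0.7  0.4 -1.3] T [0.02 0.   0.04] width mm 13.8 q6 -1.26
turn [ 0.  0. -0.] shift(now axes) [-0.2  0.1 -0.4] shift(after turn) [-0.2  0.1 -0.4]
time_s: 6.37
tool_pos: [0.5311, 0.3771, 0.0999]
eef_rot: [[0.965, 0.0, -0.264], [0.264, 0.0, 0.965], [0.0, -1.0, 0.0]]
contact_force: [-0.0, -0.6, -0.4]
width: 0.154
t 6.37 pos [531.1 377.1  99.9] F [-0.  -0.6 -0.4] T [-0.02  0.04 -0.01] width mm 13.5 q6 -1.26
turn [-0.  0.  0.] shift(now axes) [-0.3 -0.1 -0.5] shift(after turn) [-0.3 -0.1 -0.5]
```

```bash
python3 -m creep '[[0,0,0,0,0.5,0,8],[0,0,0,0,0,0,8]]';python3 g.py 531 376.6 100 105.3; python3 -c "
from h import *
v=eyes.grab_frame('wrist');cv2.imwrite('pics/w3.png',v)"
```

```text
time_s: 6.53
tool_pos: [0.5311, 0.3771, 0.1]
eef_rot: [[0.965, 0.0, -0.264], [0.264, 0.0, 0.965], [0.0, -1.0, 0.0]]
contact_force: [-3.0, -1.5, 4.6]
width: 0.156
t 6.53 pos [531.1 377.1 100. ] F [-3.  -1.5  4.6] T [-0.21  0.31  0.01] width mm 13.8 q6 -1.26
turn [-0.  0.  0.] shift(now axes) [-0.3 -0.  -0.5] shift(after turn) [-0.3 -0.  -0.5]
```

View pics/w3.png

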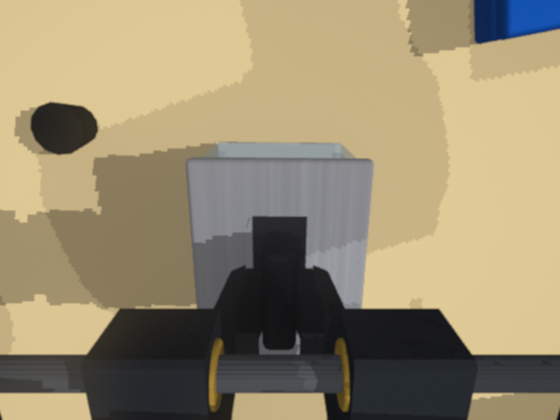

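```bash
python3 -m creep '[[0,0,0,0,-0.5,0,8],[0,0,0,0,0,0,24],[0,0,0,0,0,0,40],[0,0,0,0,0,0,50],[0,0,0,0,0,0,50]]';python3 -m creep '[[0,0,0,0,-10,0,50],[0,0,0,0,-35,0,50],[0,0,0,0,-35,0,50],[0,0,0,0,0,0,50],[0,0,0,0,0,0,50]]';python3 g.py 451 107 150 90; python3 -c "
from h import *
v=eyes.grab_frame('wrist');cv2.imwrite('pics/w4.png',v)"
```

```text
time_s: 7.0
tool_pos: [0.5311, 0.3771, 0.0994]
eef_rot: [[0.965, -0.0, -0.264], [0.264, -0.0, 0.965], [-0.0, -1.0, -0.0]]
contact_force: [-0.4, 0.5, 0.2]
width: 0.439
time_s: 7.42
tool_pos: [0.5332, 0.3785, 0.1842]
eef_rot: [[0.964, 0.006, -0.264], [0.264, 0.004, 0.965], [0.007, -1.0, 0.002]]
contact_force: [-0.2, -0.6, 0.0]
width: 0.567
t 7.42 pos [533.2 378.5 184.2] F [-0.2 -0.6  0. ] T [ 0. -0. -0.] width mm 50.0 q6 -1.26
turn [-0.003  0.267  0.007] shift(now axes) [-151.2   32.5 -240.2] shift(after turn) [ -82.2   34.2 -271.5]
```

View pics/w4.png

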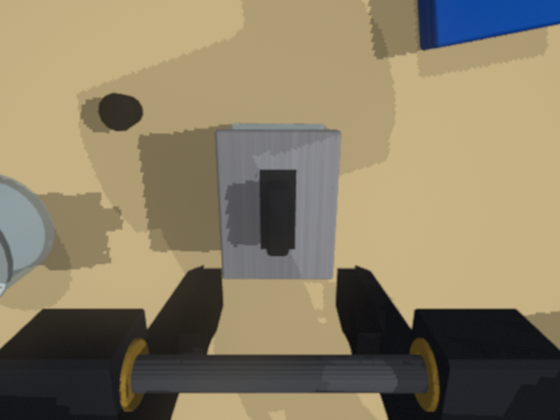

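```bash
python3 -m creep '[[0,0.089,0,0,10,0,50],[0,0.089,0,0,10,0,50],[0,0.089,0,0,10,0,50],[0,0,0,-12,0,-38,50],[0,0,0,-12,0,-38,50]]';python3 -m creep '[[0,0,0,-12,0,-38,50],[0,0,0,-12,0,-38,50],[0,0,0,-12,0,-38,50],[0,0,0,-12,0,-38,50],[0,0,0,-10,0,-38,50]]';python3 -m creep '[[0,0,0,0,20,-5,50],[0,0,0,0,10,0,50],[0,0,0,0,0,0,50],[0,0,0,0,0,0,50]]';python3 g.py 451.3 106.8 37 90; python3 -c "
from h import *
c=eyes.get_calibration('wrist');v=eyes.grab_frame('wrist');cv2.imwrite('pics/w5.png',v)
print(proj(c,[.4513,.1068,.011]))
c=eyes.get_calibration('wrist');np.save('w5.npy',np.array([c],dtype=object))"
```

```text
time_s: 7.88
tool_pos: [0.5052, 0.3005, 0.146]
eef_rot: [[1.0, -0.005, -0.003], [0.003, -0.003, 1.0], [-0.005, -1.0, -0.003]]
contact_force: [-0.1, -0.3, 0.7]
width: 0.566
time_s: 8.3
tool_pos: [0.4465, 0.1093, 0.1479]
eef_rot: [[1.0, -0.004, -0.001], [0.001, -0.001, 1.0], [-0.004, -1.0, -0.001]]
contact_force: [0.8, 0.3, -0.1]
width: 0.57
time_s: 8.63
tool_pos: [0.448, 0.1064, 0.1183]
eef_rot: [[1.0, -0.004, -0.0], [0.0, -0.0, 1.0], [-0.004, -1.0, -0.0]]
contact_force: [-1.0, 0.5, 0.1]
width: 0.571
t 8.63 pos [448.  106.4 118.3] F [-1.   0.5  0.1] T [0.04 0.03 0.03] width mm 50.3 q6 -1.39
turn [ 0.     0.    -0.004] shift(now axes) [ 3.6 81.3  0.4] shift(after turn) [ 3.3 81.3  0.4]
[[278.37638596 221.1602594 ]]
```

View pics/w5.png

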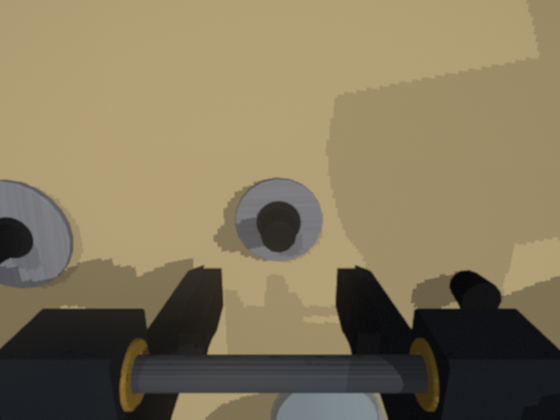

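```bash
python3 -m creep '[[0,0,0,2.5,30,0,50],[0,0,0,0,30,0,50],[0,0,0,0,14,0,50],[0,0,0,0,8,0,50],[0,0,0,0,0,0,40]]' 25;python3 -m creep '[[0,0,0,0,0,0,30],[0,0,0,0,0,0,20],[0,0,0,0,0,0,14]]'; python3 g.py 450.8 106.8 35 90
```

```text
time_s: 9.1
tool_pos: [0.4507, 0.1068, 0.0363]
eef_rot: [[1.0, -0.003, -0.002], [0.002, -0.0, 1.0], [-0.003, -1.0, -0.0]]
contact_force: [-0.5, -0.6, 0.2]
width: 0.514
time_s: 9.35
tool_pos: [0.4531, 0.1065, 0.0392]
eef_rot: [[1.0, 0.003, -0.001], [0.001, 0.001, 1.0], [0.003, -1.0, 0.001]]
contact_force: [-0.1, 0.0, 0.0]
width: 0.286
t 9.35 pos [453.1 106.5  39.2] F [-0.1  0.   0. ] T [0.04 0.04 0.03] width mm 25.2 q6 -1.39
turn [-0.001  0.001  0.003] shift(now axes) [-2.3  4.2  0.3] shift(after turn) [-2.3  4.2  0.3]
```

```bash
python3 -m creep '[[0,0,0,-2.3,4,0,28],[0,0,0,0,0,0,28],[0,0,0,0,0,0,28],[0,0,0,0,0,0,16],[0,0,0,0,0,0,14]]';python3 -m creep '[[0,0,0,0,0,0,14],[0,0,0,0,0,0,14],[0,0,0,0,0,0,14],[0,0,0,0,0,0,14]]'; python3 g.py 450.8 106.8 35 90
```

```text
time_s: 9.77
tool_pos: [0.4494, 0.106, 0.0339]
eef_rot: [[1.0, 0.0, -0.0], [0.0, 0.0, 1.0], [0.0, -1.0, 0.0]]
contact_force: [-0.5, -0.4, 1.1]
width: 0.242
time_s: 10.1
tool_pos: [0.4494, 0.106, 0.0339]
eef_rot: [[1.0, 0.0, -0.0], [0.0, -0.0, 1.0], [0.0, -1.0, -0.0]]
contact_force: [-1.3, -0.7, 2.5]
width: 0.241
t 10.1 pos [449.4 106.   33.9] F [-1.3 -0.7  2.5] T [-0.06  0.14  0.03] width mm 21.3 q6 -1.39
turn [0. 0. 0.] shift(now axes) [ 1.4 -1.1  0.8] shift(after turn) [ 1.4 -1.1  0.8]
```

```bash
python3 -m creep '[[0,0,0,0,-5,0,14],[0,0,0,0,-35,0,14],[0,0,0,0,-35,0,14],[0,0,0,0,-35,0,14],[0,0,0,0,-10,-20,14]]';python3 -m creep '[[0,0,0,10,0,-40,14],[0,0,0,10,0,-40,14],[0,0,0,10,0,-40,14],[0,0,0,10,0,-40,14],[0,0,0,10,0,-40,14]]'; python3 -m creep '[[0,0,0,10,0,-40,14],[0,0,0,10,0,-40,14],[0,0,0,10,0,-40,14],[0,0,0,10,0,-40,14],[0,0,0,10,0,-40,14]]';  python3 g.py 569 -357.5 140 90
```

```text
time_s: 10.52
tool_pos: [0.4529, 0.0882, 0.1596]
eef_rot: [[1.0, 0.009, -0.002], [0.002, 0.003, 1.0], [0.009, -1.0, 0.003]]
contact_force: [1.6, -0.3, -0.3]
width: 0.239
time_s: 10.93
tool_pos: [0.4994, -0.1158, 0.1541]
eef_rot: [[1.0, 0.001, -0.0], [0.0, -0.0, 1.0], [0.001, -1.0, -0.0]]
contact_force: [1.4, -0.0, -0.6]
width: 0.243
time_s: 11.35
tool_pos: [0.5493, -0.316, 0.1536]
eef_rot: [[1.0, -0.0, 0.0], [-0.0, 0.0, 1.0], [-0.0, -1.0, 0.0]]
contact_force: [0.4, 0.5, -0.2]
width: 0.239
t 11.35 pos [ 549.3 -316.   153.6] F [ 0.4  0.5 -0.2] T [ 0.04 -0.07  0.05] width mm 21.0 q6 -2.13
turn [-0. -0. -0.] shift(now axes) [ 19.7  13.6 -41.5] shift(after turn) [ 19.7  13.6 -41.5]
```

```bash
python3 -m creep '[[0,0,0,15,0,-35,14],[0,0,0,4.5,13,-6.5,14],[0,0,0,0,0,0,14],[0,0,0,0,0,0,14],[0,0,0,0,0,0,14]]';  python3 g.py 569 -357.5 140 90
python3 - <<'E'
from h import *
for n in('side','scene','wrist'):
    cv2.imwrite(f'pics/p2{n}.png',eyes.grab_frame(n))
a=cv2.imread('pics/p2side.png');b=cv2.imread('pics/p2scene.png')
o=np.hstack([cv2.resize(a[70:170,250:380],None,fx=3,fy=3),cv2.resize(b[150:250,50:180],None,fx=3,fy=3)]);cv2.imwrite('pics/p2.png',cv2.convertScaleAbs(o,alpha=1.6))
E
```

```text
time_s: 11.77
tool_pos: [0.5681, -0.3538, 0.1399]
eef_rot: [[1.0, -0.002, -0.001], [0.001, 0.002, 1.0], [-0.002, -1.0, 0.002]]
contact_force: [-0.3, 0.4, 0.1]
width: 0.239
t 11.77 pos [ 568.1 -353.8  139.9] F [-0.3  0.4  0.1] T [0.05 0.05 0.05] width mm 21.1 q6 -2.17
turn [-0.002  0.001 -0.002] shift(now axes) [ 0.9 -0.1 -3.7] shift(after turn) [ 0.9 -0.1 -3.7]
```

View pics/p2.png

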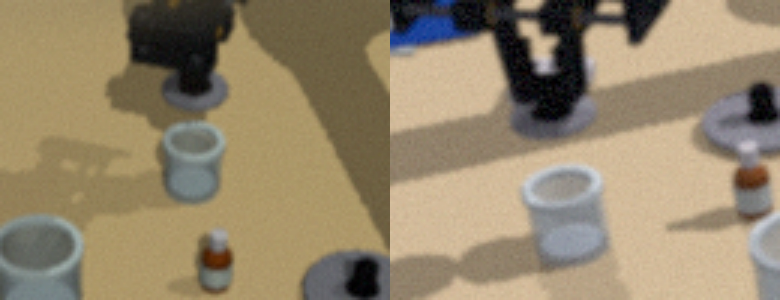

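View pics/p2wrist.png

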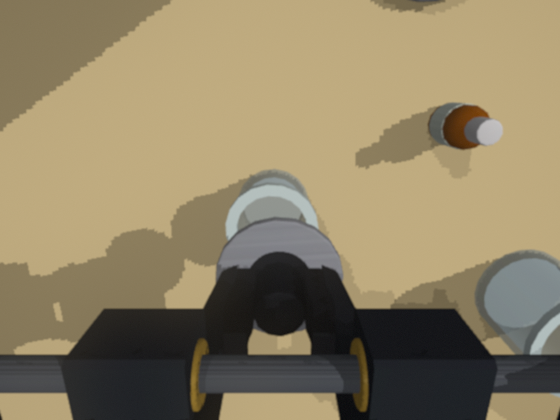

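Run:
```python
import cv2
im=cv2.imread('pics/p2wrist.png')[165:345,200:360];cv2.imwrite('pics/p2wz.png',cv2.resize(im,None,fx=5,fy=5,interpolation=cv2.INTER_CUBIC)[:600])
```

```text
(no output)
```

View pics/p2wz.png

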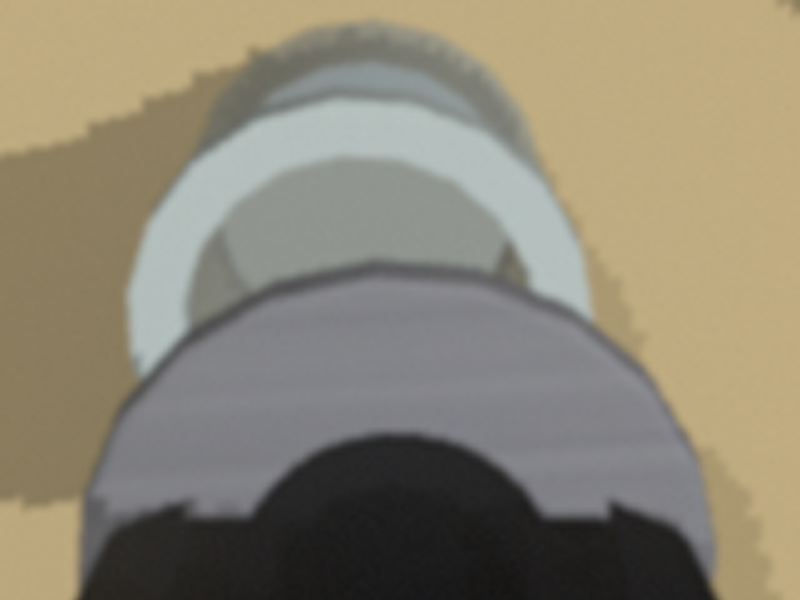

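Run:
```python
from h import *
from scipy.optimize import least_squares
c=eyes.get_calibration('wrist');s=ctrl.state();p=s['tool_pos']*1000;R=s['eef_rot'];print(p.round(1))
f=lambda L:np.array(L)/5+[200,165]
for n,L,z,r in(('rim',[(127,300),(150,215),(195,155),(265,115),(340,98),(420,105),(495,145),(545,190),(583,260),(590,310),(140,360)],55,29),
 ('inner',[(187,310),(270,180),(340,157),(395,158),(465,187),(505,225),(530,275)],55,22),
 ('lid',[(90,490),(125,410),(185,350),(270,295),(380,275),(480,285),(560,320),(630,370),(690,450),(712,530)],p[2]-33.9+11,30)):
    P=cast(c,f(L),z/1000)*1000
    g=least_squares(lambda q:np.hypot(*(P[:,:2]-q).T)-r,P[:,:2].mean(0)+[10,0]).x
    print(n,g.round(1),[x.round(1) if np.ndim(x) else round(x,1) for x in circ(P)],'rel tcp',(g-p[:2]).round(1))
```

```text
[ 568.8 -353.9  141.2]
rim [ 570.6 -357.6] [array([ 570.1, -357.7]), np.float64(28.6)] rel tcp [ 1.7 -3.7]
inner [ 570.8 -357.2] [array([ 570.6, -357.2]), np.float64(21.9)] rel tcp [ 2.  -3.2]
lid [ 571.7 -353.1] [array([ 570.9, -353. ]), np.float64(29.4)] rel tcp [2.9 0.9]
```

```bash
python3 -m creep '[[0,0,0,-0.5,14,-3.9,14],[0,0,0,0,18,0,14],[0,0,0,0,10,0,14],[0,0,0,0,0,0,14],[0,0,0,0,0,0,14]]'; python3 -m creep '[[0,0,0,0,4,0,14],[0,0,0,0,2,0,14],[0,0,0,0,0,0,14],[0,0,0,0,0,0,14]]'; python3 g.py 568.3 -357.8 83.9 90
```

```text
time_s: 12.33
tool_pos: [0.5676, -0.3585, 0.0973]
eef_rot: [[1.0, -0.002, -0.001], [0.001, 0.002, 1.0], [-0.002, -1.0, 0.002]]
contact_force: [-0.7, -0.2, -0.2]
width: 0.239
time_s: 12.67
tool_pos: [0.5687, -0.3595, 0.0931]
eef_rot: [[1.0, 0.001, -0.0], [0.0, -0.0, 1.0], [0.001, -1.0, -0.0]]
contact_force: [-0.7, -0.3, -0.6]
width: 0.239
t 12.67 pos [ 568.7 -359.5   93.1] F [-0.7 -0.3 -0.6] T [0.   0.01 0.05] width mm 21.0 q6 -2.17
turn [0.    0.    0.001] shift(now axes) [-0.4  9.2  1.7] shift(after turn) [-0.4  9.2  1.7]
```

```bash
python3 -m creep '[[0,0,0,-0.3,3,1.7,14],[0,0,0,0,3,0,14],[0,0,0,0,1,0,14],[0,0,0,0,0,0,14],[0,0,0,0,0,0,14]]'; python3 g.py 568.3 -357.8 83.9 90;python3 -m creep '[[0,0,0,0,1,0,14],[0,0,0,0,0,0,14]]'; python3 g.py 568.3 -357.8 83.9 90
```

```text
time_s: 13.08
tool_pos: [0.568, -0.3575, 0.0855]
eef_rot: [[1.0, -0.0, -0.0], [0.0, 0.0, 1.0], [-0.0, -1.0, 0.0]]
contact_force: [-0.2, 0.1, -0.1]
width: 0.238
t 13.08 pos [ 568.  -357.5   85.5] F [-0.2  0.1 -0.1] T [-0.01 -0.02  0.01] width mm 21.0 q6 -2.17
turn [-0.  0. -0.] shift(now axes) [ 0.3  1.6 -0.3] shift(after turn) [ 0.3  1.6 -0.3]
time_s: 13.25
tool_pos: [0.5681, -0.3576, 0.0846]
eef_rot: [[1.0, 0.0, -0.0], [0.0, -0.0, 1.0], [0.0, -1.0, -0.0]]
contact_force: [-0.6, -0.1, -0.1]
width: 0.241
t 13.25 pos [ 568.1 -357.6   84.6] F [-0.6 -0.1 -0.1] T [ 0.08 -0.01 -0.02] width mm 21.2 q6 -2.17
turn [0. 0. 0.] shift(now axes) [ 0.2  0.7 -0.2] shift(after turn) [ 0.2  0.7 -0.2]
```

```bash
for i in 1 ; do python3 -m creep '[[0,0,0,0,0.5,0,14],[0,0,0,0,0,0,14]]'; python3 -m creep '[[0,0,0,0,0.5,0,14],[0,0,0,0,0,0,14]]';python3 -m creep '[[0,0,0,0,0.4,0,14],[0,0,0,0,0,0,14]]'; done | grep -E "tool_pos|force"; python3 -c "
from h import *
v=eyes.grab_frame('wrist');cv2.imwrite('pics/w6.png',cv2.resize(v[165:345,200:360],None,fx=5,fy=5,interpolation=cv2.INTER_CUBIC)[:600])"
```

```text
tool_pos: [0.5681, -0.3576, 0.0841]
contact_force: [0.7, -0.3, 0.4]
tool_pos: [0.5682, -0.3577, 0.0839]
contact_force: [-0.5, 0.2, 0.5]
tool_pos: [0.5682, -0.3577, 0.0839]
contact_force: [-1.2, 0.8, 4.2]
```

View pics/w6.png

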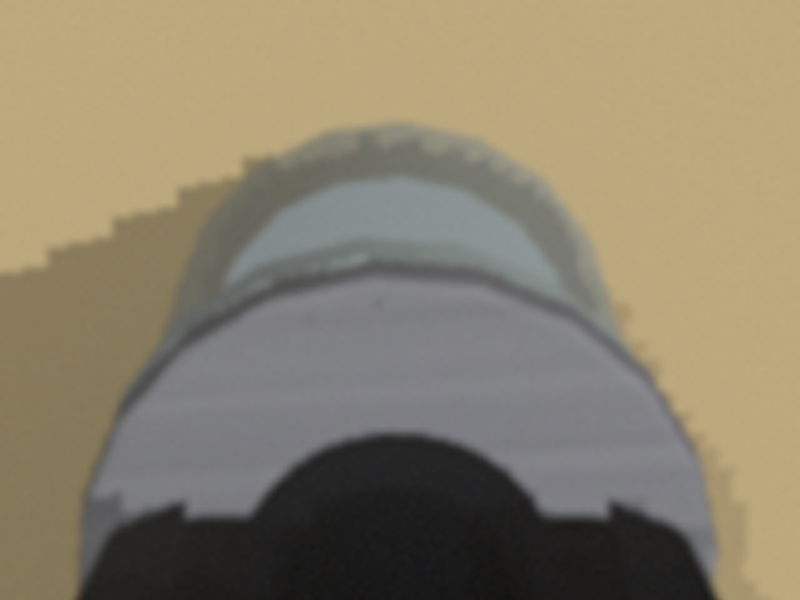

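```bash
python3 -m creep '[[0,0,0,0,-0.4,0,14],[0,0,0,0,0,0,30],[0,0,0,0,0,0,46],[0,0,0,0,0,0,50],[0,0,0,0,0,0,50]]';python3 -m creep '[[0,0,0,0,-10,0,50],[0,0,0,0,-35,0,50],[0,0,0,0,-25,0,50],[0,0,0,0,0,0,50],[0,0,0,0,0,0,50]]';python3 g.py 462 -78 120 90; python3 -c "
from h import *
v=eyes.grab_frame('wrist');cv2.imwrite('pics/w7.png',v)"
```

```text
time_s: 14.22
tool_pos: [0.5681, -0.3575, 0.0834]
eef_rot: [[1.0, -0.0, -0.0], [0.0, 0.0, 1.0], [-0.0, -1.0, 0.0]]
contact_force: [-0.0, -0.1, 0.3]
width: 0.519
time_s: 14.63
tool_pos: [0.5698, -0.3587, 0.1571]
eef_rot: [[1.0, 0.005, -0.0], [0.0, -0.003, 1.0], [0.005, -1.0, -0.003]]
contact_force: [0.2, -0.1, -0.9]
width: 0.569
t 14.63 pos [ 569.8 -358.7  157.1] F [ 0.2 -0.1 -0.9] T [-0.01  0.03 -0.02] width mm 50.1 q6 -2.17
turn [0.003 0.    0.005] shift(now axes) [-107.9   35.7  280.8] shift(after turn) [-107.8   37.1  280.7]
```

View pics/w7.png

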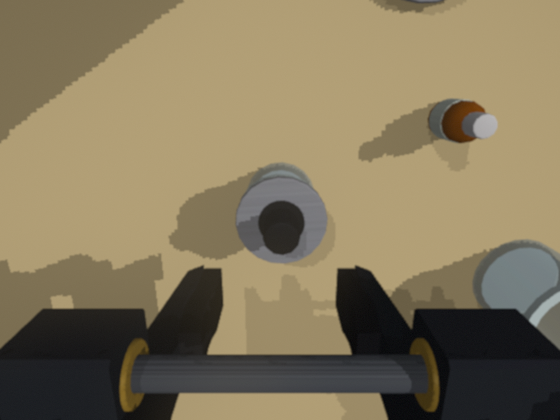

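```bash
python3 -m creep '[[0,0,0,-15,0,35,50],[0,0,0,-15,0,38,50],[0,0,0,-15,0,38,50],[0,0,0,-15,0,38,50],[0,0,0,-15,0,38,50]]';python3 -m creep '[[0,0,0,-15,0,38,50],[0,0,0,-15,10,38,50],[0,0,0,-3,17,18,50],[0,0,0,0,10,0,50],[0,0,0,0,0,0,50]]';python3 -m creep '[[0,0,0,0,0,0,50],[0,0,0,0,0,0,50]]';python3 g.py 462 -78 35 90; python3 -c "
from h import *
c=eyes.get_calibration('wrist');v=eyes.grab_frame('wrist');cv2.imwrite('pics/w8.png',v)
print(proj(c,[.462,-.078,.011]))"
```

```text
time_s: 15.1
tool_pos: [0.4907, -0.1687, 0.1517]
eef_rot: [[1.0, -0.003, 0.001], [-0.001, 0.001, 1.0], [-0.003, -1.0, 0.001]]
contact_force: [0.1, 0.2, 0.2]
width: 0.562
time_s: 15.52
tool_pos: [0.4571, -0.0757, 0.1134]
eef_rot: [[1.0, -0.006, -0.003], [0.003, 0.001, 1.0], [-0.006, -1.0, 0.001]]
contact_force: [0.5, -0.1, -0.4]
width: 0.567
time_s: 15.68
tool_pos: [0.4609, -0.0781, 0.117]
eef_rot: [[1.0, 0.0, 0.001], [-0.001, -0.0, 1.0], [0.0, -1.0, -0.0]]
contact_force: [-0.2, -0.4, 0.1]
width: 0.57
t 15.68 pos [460.9 -78.1 117. ] F [-0.2 -0.4  0.1] T [-0.01  0.03  0.03] width mm 50.2 q6 -1.79
turn [ 0.    -0.001  0.   ] shift(now axes) [ 1.1 82.   0.1] shift(after turn) [ 1.1 82.   0.1]
[[277.9206472  218.22358326]]
```

View pics/w8.png

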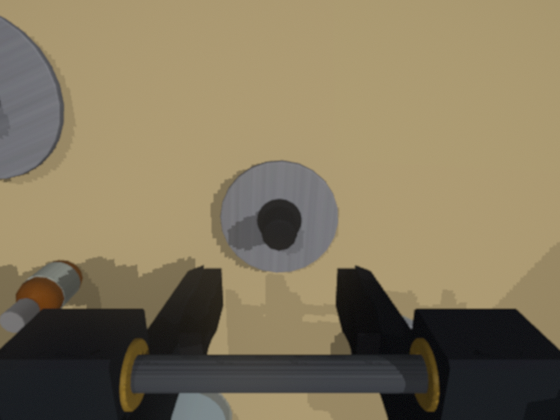

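```bash
python3 -m creep '[[0,0,0,1,30,0,50],[0,0,0,0,30,0,50],[0,0,0,0,14,0,50],[0,0,0,0,4,0,50],[0,0,0,0,0,0,40]]' 25;python3 -m creep '[[0,0,0,0,0,0,34],[0,0,0,0,0,0,30],[0,0,0,0,0,0,30]]'; python3 g.py 462 -78 34 90
```

```text
time_s: 16.15
tool_pos: [0.4609, -0.0778, 0.0381]
eef_rot: [[1.0, -0.002, 0.001], [-0.001, 0.0, 1.0], [-0.002, -1.0, 0.0]]
contact_force: [-0.6, -0.3, -0.7]
width: 0.519
time_s: 16.4
tool_pos: [0.4627, -0.0775, 0.0403]
eef_rot: [[1.0, 0.003, 0.0], [-0.0, -0.001, 1.0], [0.003, -1.0, -0.001]]
contact_force: [0.1, 1.0, 0.7]
width: 0.346
t 16.4 pos [462.7 -77.5  40.3] F [0.1 1.  0.7] T [-0.01  0.01 -0.04] width mm 30.5 q6 -1.79
turn [ 0.001 -0.     0.003] shift(now axes) [-0.7  6.3 -0.5] shift(after turn) [-0.7  6.3 -0.5]
```

```bash
python3 -m creep '[[0,0,0,0,4,0,30],[0,0,0,0,2,0,30],[0,0,0,0,0,0,28],[0,0,0,0,0,0,24],[0,0,0,0,0,0,14]]';python3 -m creep '[[0,0,0,0,0,0,14],[0,0,0,0,0,0,14],[0,0,0,0,0,0,14]]'; python3 g.py 462 -78 34 90
```

```text
time_s: 16.82
tool_pos: [0.4611, -0.0769, 0.0328]
eef_rot: [[1.0, -0.0, -0.0], [0.0, -0.0, 1.0], [-0.0, -1.0, -0.0]]
contact_force: [-0.8, -0.3, -0.8]
width: 0.245
time_s: 17.07
tool_pos: [0.4611, -0.0769, 0.0327]
eef_rot: [[1.0, -0.0, -0.0], [0.0, 0.0, 1.0], [-0.0, -1.0, 0.0]]
contact_force: [-0.6, 0.4, -0.5]
width: 0.243
t 17.07 pos [461.1 -76.9  32.7] F [-0.6  0.4 -0.5] T [0.03 0.01 0.02] width mm 21.4 q6 -1.79
turn [-0.  0. -0.] shift(now axes) [ 0.9 -1.3 -1.1] shift(after turn) [ 0.9 -1.3 -1.1]
```

```bash
python3 -m creep '[[0,0,0,0,-5,0,14],[0,0,0,0,-35,0,14],[0,0,0,0,-35,0,14],[0,0,0,0,-35,0,14],[0,0,0,20,-10,-9,14]]';python3 -m creep '[[0,0,0,38,0,-16,14],[0,0,0,38,0,-16,14],[0,0,0,38,0,-16,14],[0,0,0,35,0,-15,14],[0,0,0,10,0,-5,14]]'; python3 -m creep '[[0,0,0,0,0,0,14],[0,0,0,0,0,0,14],[0,0,0,0,0,0,14]]'; python3 g.py 642.5 -155 150 90;python3 - <<'E'
from h import *
c=eyes.get_calibration('wrist');v=eyes.grab_frame('wrist');cv2.imwrite('pics/w9.png',v)
cv2.imwrite('pics/w9z.png',cv2.resize(v[140:290,190:370],None,fx=4,fy=4,interpolation=cv2.INTER_CUBIC))
E
```

```text
time_s: 17.48
tool_pos: [0.4816, -0.0856, 0.1583]
eef_rot: [[1.0, 0.005, -0.001], [0.001, -0.001, 1.0], [0.005, -1.0, -0.001]]
contact_force: [1.8, -0.3, -0.3]
width: 0.242
time_s: 17.9
tool_pos: [0.6449, -0.1561, 0.1532]
eef_rot: [[1.0, 0.004, 0.0], [-0.0, -0.001, 1.0], [0.004, -1.0, -0.001]]
contact_force: [0.2, 0.9, -0.4]
width: 0.237
time_s: 18.15
tool_pos: [0.6385, -0.1532, 0.1522]
eef_rot: [[1.0, -0.002, -0.0], [0.0, 0.001, 1.0], [-0.002, -1.0, 0.001]]
contact_force: [-1.0, -0.0, -0.9]
width: 0.243
t 18.15 pos [ 638.5 -153.2  152.2] F [-1.  -0.  -0.9] T [0.02 0.02 0.  ] width mm 21.4 q6 -1.84
turn [-0.001  0.    -0.002] shift(now axes) [ 4.1  2.2 -1.8] shift(after turn) [ 4.   2.2 -1.8]
```

View pics/w9z.png

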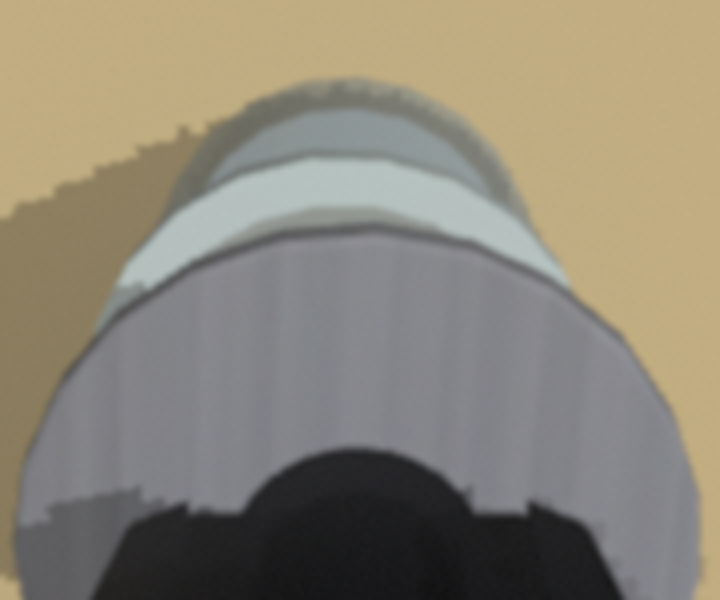

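```bash
cat > fit.py <<'E'
from h import *
from scipy.optimize import least_squares
def fit(items,sc,off):
    c=eyes.get_calibration('wrist');s=ctrl.state();p=s['tool_pos']*1000;print(p.round(1))
    for n,L,z,r in items:
        P=cast(c,np.array(L)/sc+off,(z if n!='lid' else p[2]-z)/1000)*1000
        g=least_squares(lambda q:np.hypot(*(P[:,:2]-q).T)-r,P[:,:2].mean(0)+[10,0]).x
        print(n,g.round(1),circ(P),'rel tcp',(g-p[:2]).round(1))
E
python3 - <<'E'
from fit import *
fit([('rim',[(97,330),(120,280),(175,215),(240,172),(320,155),(395,160),(450,178),(520,225),(570,288)],75,39),('lid',[(22,480),(65,385),(110,325),(195,270),(280,242),(370,236),(470,250),(560,292),(620,340),(670,415),(697,490)],32.7-11,40)],4,[190,140])
E
```

```text
[ 638.4 -153.1  152.4]
rim [ 644.5 -154.2] (array([ 643.27555756, -154.36711044]), np.float64(37.989134852219806)) rel tcp [ 6.1 -1.1]
lid [ 640.9 -152.1] (array([ 640.28862753, -152.05319533]), np.float64(39.482296563242684)) rel tcp [2.5 1. ]
```

```bash
python3 -m creep '[[0,0,0,3.6,15,-2,14],[0,0,0,0,15,0,14],[0,0,0,0,8,0,14],[0,0,0,0,0,0,14],[0,0,0,0,0,0,14]]'; python3 -m creep '[[0,0,0,0,2,0,14],[0,0,0,0,0,0,14],[0,0,0,0,0,0,14]]'; python3 g.py 642.2 -155 102.7 90
```

```text
time_s: 18.62
tool_pos: [0.6426, -0.1555, 0.1136]
eef_rot: [[1.0, -0.002, -0.0], [0.0, 0.001, 1.0], [-0.002, -1.0, 0.001]]
contact_force: [-1.3, -0.3, -0.3]
width: 0.241
time_s: 18.87
tool_pos: [0.6443, -0.1561, 0.1135]
eef_rot: [[1.0, 0.001, -0.0], [0.0, -0.0, 1.0], [0.001, -1.0, -0.0]]
contact_force: [0.3, -0.1, -1.2]
width: 0.241
t 18.87 pos [ 644.3 -156.1  113.5] F [ 0.3 -0.1 -1.2] T [ 0.02 -0.04  0.01] width mm 21.2 q6 -1.85
turn [0.    0.    0.001] shift(now axes) [-2.1 10.8  1.1] shift(after turn) [-2.1 10.8  1.1]
```

```bash
python3 -m creep '[[0,0,0,-2,4,1,14],[0,0,0,0,4,0,14],[0,0,0,0,1,0,14],[0,0,0,0,0,0,14],[0,0,0,0,0,0,14]]'; python3 g.py 642.2 -155 102.7 90;python3 -m creep '[[0,0,0,0,0.8,0,14],[0,0,0,0,0,0,14]]'; python3 g.py 642.2 -155 102.7 90
```

```text
time_s: 19.28
tool_pos: [0.6416, -0.1549, 0.1035]
eef_rot: [[1.0, -0.001, -0.0], [0.0, 0.0, 1.0], [-0.001, -1.0, 0.0]]
contact_force: [-0.7, 0.1, -0.7]
width: 0.244
t 19.28 pos [ 641.6 -154.9  103.5] F [-0.7  0.1 -0.7] T [0.02 0.02 0.01] width mm 21.5 q6 -1.85
turn [-0.     0.    -0.001] shift(now axes) [ 0.6  0.8 -0.1] shift(after turn) [ 0.6  0.8 -0.1]
time_s: 19.45
tool_pos: [0.6419, -0.155, 0.103]
eef_rot: [[1.0, 0.0, -0.0], [0.0, -0.0, 1.0], [0.0, -1.0, -0.0]]
contact_force: [-0.2, 0.7, -0.9]
width: 0.239
t 19.45 pos [ 641.9 -155.   103. ] F [-0.2  0.7 -0.9] T [ 0.07  0.04 -0.02] width mm 21.1 q6 -1.85
turn [0. 0. 0.] shift(now axes) [0.3 0.3 0. ] shift(after turn) [0.3 0.3 0. ]
```

```bash
(python3 -m creep '[[0,0,0,0,0.4,0,14],[0,0,0,0,0,0,14]]'; python3 -m creep '[[0,0,0,0,0.4,0,14],[0,0,0,0,0,0,14]]';python3 -m creep '[[0,0,0,0,0.4,0,14],[0,0,0,0,0,0,14]]') | grep -E "tool_pos|force"; python3 -c "
from h import *
v=eyes.grab_frame('wrist');cv2.imwrite('pics/w10.png',v)"
```

```text
tool_pos: [0.642, -0.155, 0.1028]
contact_force: [0.1, -0.3, -0.8]
tool_pos: [0.642, -0.155, 0.1028]
contact_force: [-1.6, 0.2, 2.7]
tool_pos: [0.642, -0.155, 0.1028]
contact_force: [-2.7, 1.2, 4.3]
```

View pics/w10.png

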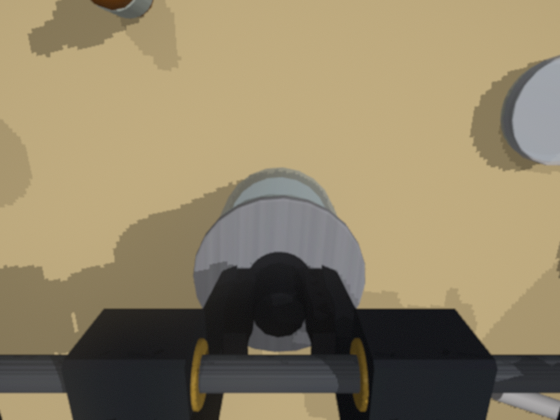

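```bash
python3 -m creep '[[0,0,0,0,-0.8,0,14],[0,0,0,0,0,0,30],[0,0,0,0,0,0,46],[0,0,0,0,0,0,50],[0,0,0,0,0,0,50]]';python3 -m creep '[[0,0,0,0,-10,0,50],[0,0,0,0,-35,0,50],[0,0,0,0,-20,0,50],[0,0,0,0,0,0,50],[0,0,0,0,0,0,50]]';python3 g.py 384.5 -262.5 120 90; python3 -c "
from h import *
v=eyes.grab_frame('wrist');cv2.imwrite('pics/w11.png',v)"
```

```text
time_s: 20.42
tool_pos: [0.6417, -0.1549, 0.1023]
eef_rot: [[1.0, -0.0, -0.0], [0.0, 0.0, 1.0], [-0.0, -1.0, 0.0]]
contact_force: [-0.0, -0.2, 1.4]
width: 0.52
time_s: 20.83
tool_pos: [0.6433, -0.1554, 0.1702]
eef_rot: [[1.0, 0.004, -0.0], [0.0, -0.001, 1.0], [0.004, -1.0, -0.001]]
contact_force: [-1.1, -1.0, 0.3]
width: 0.57
t 20.83 pos [ 643.3 -155.4  170.2] F [-1.1 -1.   0.3] T [-0.02 -0.03 -0.01] width mm 50.2 q6 -1.85
turn [0.001 0.    0.004] shift(now axes) [-259.    49.2 -107. ] shift(after turn) [-258.8   50.2 -107.1]
```

View pics/w11.png

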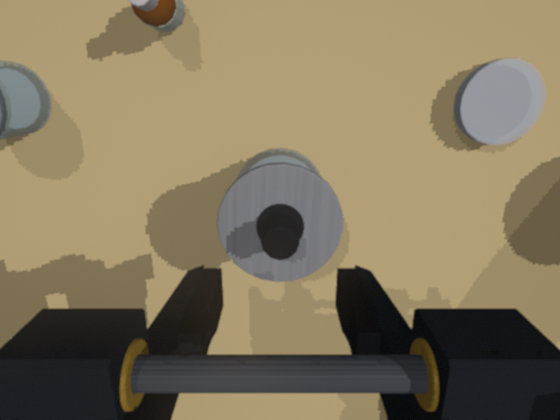

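```bash
python3 -m creep '[[0,0,0,-37,0,-15,50],[0,0,0,-37,0,-15,50],[0,0,0,-37,0,-15,50],[0,0,0,-37,0,-15,50],[0,0,0,-37,0,-15,50]]';python3 -m creep '[[0,0,0,-37,0,-15,50],[0,0,0,-30,15,-14,50],[0,0,0,-7,25,-3,50],[0,0,0,0,10,0,50],[0,0,0,0,0,0,50]]';python3 -m creep '[[0,0,0,0,0,0,50],[0,0,0,0,0,0,50],[0,0,0,0,0,0,50]]';python3 g.py 384.5 -262.5 35 90; python3 -c "
from h import *
c=eyes.get_calibration('wrist');v=eyes.grab_frame('wrist');cv2.imwrite('pics/w12.png',v)
print(proj(c,[.3845,-.2625,.011]))"
```

```text
time_s: 21.3
tool_pos: [0.4538, -0.2295, 0.1653]
eef_rot: [[1.0, -0.004, -0.001], [0.001, 0.002, 1.0], [-0.004, -1.0, 0.002]]
contact_force: [0.8, -0.8, 0.3]
width: 0.567
time_s: 21.72
tool_pos: [0.3798, -0.26, 0.1138]
eef_rot: [[1.0, -0.006, 0.001], [-0.001, 0.005, 1.0], [-0.006, -1.0, 0.005]]
contact_force: [-0.1, -0.5, -0.6]
width: 0.568
time_s: 21.97
tool_pos: [0.3845, -0.2622, 0.1186]
eef_rot: [[1.0, 0.001, -0.002], [0.002, -0.001, 1.0], [0.001, -1.0, -0.001]]
contact_force: [-0.7, 1.6, 0.4]
width: 0.564
t 21.97 pos [ 384.5 -262.2  118.6] F [-0.7  1.6  0.4] T [0.01 0.04 0.04] width mm 49.7 q6 -2.22
turn [0.001 0.002 0.001] shift(now axes) [-0.1 83.6 -0.2] shift(after turn) [ 0.  83.6 -0.3]
[[277.45779683 215.67050032]]
```

View pics/w12.png

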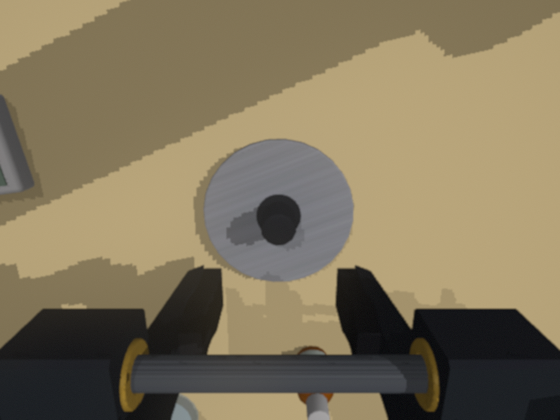

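Run:
```python
from h import *
c=eyes.get_calibration('wrist');t=np.linspace(0,6.28,200)
for z in(.005,.011):
  p=proj(c,np.c_[.3845+.051*np.cos(t),-.2625+.051*np.sin(t),t*0+z]);print(p.min(0),p.max(0))
```

```text
[203.73324006 138.3928362 ] [351.37892046 278.53258994]
[202.03534727 139.6472579 ] [352.99857408 282.5802397 ]
```

```bash
python3 -m creep '[[0,0,0,0,30,0,50],[0,0,0,0,30,0,50],[0,0,0,0,15,0,50],[0,0,0,0,5,0,40],[0,0,0,0,0,0,34]]' 30;python3 -m creep '[[0,0,0,0,0,0,30],[0,0,0,0,0,0,30],[0,0,0,0,0,0,30],[0,0,0,0,0,0,30]]'; python3 g.py 384.5 -262.5 34 90
```

```text
time_s: 22.43
tool_pos: [0.3827, -0.2613, 0.0368]
eef_rot: [[1.0, -0.002, -0.001], [0.001, 0.001, 1.0], [-0.002, -1.0, 0.001]]
contact_force: [0.1, -0.2, 0.3]
width: 0.439
time_s: 22.77
tool_pos: [0.3838, -0.2627, 0.0389]
eef_rot: [[1.0, 0.002, -0.0], [0.0, -0.002, 1.0], [0.002, -1.0, -0.002]]
contact_force: [0.3, 0.7, 0.1]
width: 0.342
t 22.77 pos [ 383.8 -262.7   38.9] F [0.3 0.7 0.1] T [0.08 0.02 0.02] width mm 30.1 q6 -2.22
turn [0.002 0.    0.002] shift(now axes) [0.7 4.9 0.2] shift(after turn) [0.7 4.9 0.2]
```

```bash
python3 -m creep '[[0,0,0,0.7,4,0,30],[0,0,0,0,1,0,30],[0,0,0,0,0,0,28],[0,0,0,0,0,0,24],[0,0,0,0,0,0,14]]';python3 -m creep '[[0,0,0,0,0,0,14],[0,0,0,0,0,0,14],[0,0,0,0,0,0,14]]'; python3 g.py 384.3 -262.5 34 90
```

```text
time_s: 23.18
tool_pos: [0.3834, -0.262, 0.0325]
eef_rot: [[1.0, -0.0, -0.0], [0.0, 0.0, 1.0], [-0.0, -1.0, 0.0]]
contact_force: [0.0, -0.1, -1.1]
width: 0.238
time_s: 23.43
tool_pos: [0.3834, -0.262, 0.0325]
eef_rot: [[1.0, -0.0, -0.0], [0.0, 0.0, 1.0], [-0.0, -1.0, 0.0]]
contact_force: [-0.1, 0.5, -0.8]
width: 0.24
t 23.43 pos [ 383.4 -262.    32.5] F [-0.1  0.5 -0.8] T [ 0.05 -0.03  0.  ] width mm 21.1 q6 -2.22
turn [-0.  0. -0.] shift(now axes) [ 0.9 -1.5 -0.5] shift(after turn) [ 0.9 -1.5 -0.5]
```

```bash
python3 -m creep '[[0,0,0,0,-5,0,14],[0,0,0,0,-35,0,14],[0,0,0,0,-35,0,14],[0,0,0,0,-35,0,14],[0,0,0,8,-12,15,14]]';python3 -m creep '[[0,0,0,20,0,35,14],[0,0,0,20,0,35,14],[0,0,0,20,0,35,14],[0,0,0,20,0,35,14],[0,0,0,20,0,35,14]]'; python3 -m creep '[[0,0,0,21,0,35,14],[0,0,0,21,0,35,14],[0,0,0,21,0,35,14],[0,0,0,21,0,35,14],[0,0,0,21,0,35,14]]';python3 g.py 632 146 150 90
```

```text
time_s: 23.85
tool_pos: [0.3935, -0.2501, 0.1603]
eef_rot: [[1.0, 0.006, 0.001], [-0.001, -0.006, 1.0], [0.006, -1.0, -0.006]]
contact_force: [1.2, -1.1, -1.0]
width: 0.243
time_s: 24.27
tool_pos: [0.4919, -0.0702, 0.1551]
eef_rot: [[1.0, 0.001, 0.0], [-0.0, -0.0, 1.0], [0.001, -1.0, -0.0]]
contact_force: [0.6, -0.2, -1.1]
width: 0.241
time_s: 24.68
tool_pos: [0.5969, 0.1051, 0.1547]
eef_rot: [[1.0, -0.0, -0.001], [0.001, -0.0, 1.0], [-0.0, -1.0, -0.0]]
contact_force: [0.8, -1.0, -0.9]
width: 0.241
t 24.68 pos [596.9 105.1 154.7] F [ 0.8 -1.  -0.9] T [-0.04  0.06  0.02] width mm 21.2 q6 -1.44
turn [ 0.     0.001 -0.   ] shift(now axes) [35.2  4.7 40.9] shift(after turn) [35.1  4.7 40.9]
```

```bash
python3 -m creep '[[0,0,0,28,0,33,14],[0,0,0,6,4,7.5,14],[0,0,0,0,0,0,14],[0,0,0,0,0,0,14],[0,0,0,0,0,0,14]]'; python3 -m creep '[[0,0,0,0,0,0,14],[0,0,0,0,0,0,14]]'; python3 g.py 632 146 150 90;python3 - <<'E'
from h import *
c=eyes.get_calibration('wrist');v=eyes.grab_frame('wrist');cv2.imwrite('pics/w13.png',v)
cv2.imwrite('pics/w13z.png',cv2.resize(v[110:310,160:400],None,fx=3,fy=3,interpolation=cv2.INTER_CUBIC))
E
```

```text
time_s: 25.1
tool_pos: [0.6281, 0.1412, 0.15]
eef_rot: [[1.0, -0.002, 0.0], [-0.0, -0.001, 1.0], [-0.002, -1.0, -0.001]]
contact_force: [-0.8, -0.3, -0.9]
width: 0.238
time_s: 25.27
tool_pos: [0.6287, 0.1409, 0.1508]
eef_rot: [[1.0, -0.0, 0.001], [-0.001, -0.0, 1.0], [-0.0, -1.0, -0.0]]
contact_force: [0.1, -0.1, -1.0]
width: 0.236
t 25.27 pos [628.7 140.9 150.8] F [ 0.1 -0.1 -1. ] T [-0.02  0.04  0.05] width mm 20.8 q6 -1.39
turn [ 0.    -0.001 -0.   ] shift(now axes) [3.3 0.8 5.1] shift(after turn) [3.3 0.8 5.1]
```

View pics/w13z.png

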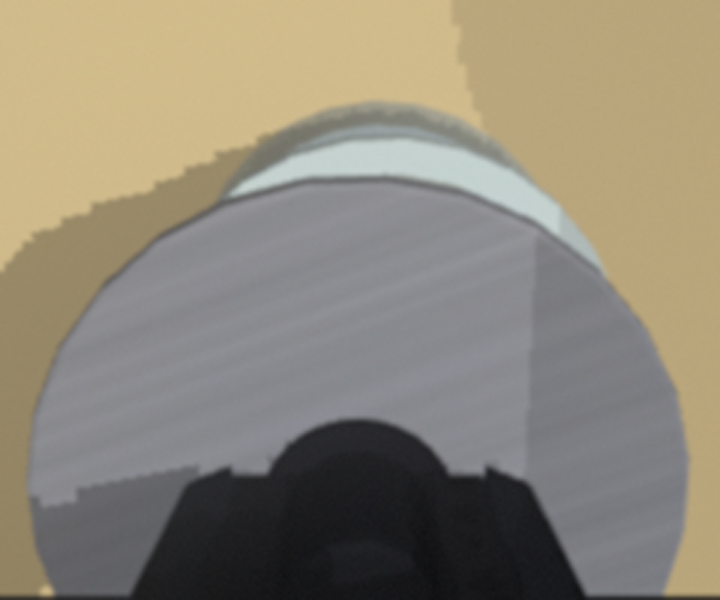

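Run:
```python
from fit import *
fit([('rim',[(230,193),(270,165),(310,147),(380,138),(430,142),(485,160),(530,188),(570,220),(600,268)],65,50),('lid',[(30,450),(62,350),(110,282),(160,242),(220,205),(310,181),(385,179),(455,192),(530,230),(600,277),(650,338),(680,400),(688,470)],32.5-11,51)],3,[160,110])
```

```text
[628.9 141.  150.9]
rim [634.5 147. ] (array([633.76666216, 147.1727033 ]), np.float64(49.369768122372776)) rel tcp [5.6 6. ]
lid [630.1 142. ] (array([629.20168944, 142.05385024]), np.float64(50.28009834957797)) rel tcp [1.2 1. ]
```

```bash
python3 -m creep '[[0,0,0,3.8,15,5,14],[0,0,0,0,20,0,14],[0,0,0,0,8,0,14],[0,0,0,0,0,0,14],[0,0,0,0,0,0,14]]'; python3 -m creep '[[0,0,0,0,2,0,14],[0,0,0,0,0,0,14],[0,0,0,0,0,0,14],[0,0,0,0,0,0,14]]'; python3 g.py 632.7 146 92.5 90
```

```text
time_s: 25.73
tool_pos: [0.6323, 0.147, 0.1062]
eef_rot: [[1.0, -0.003, -0.0], [0.0, -0.001, 1.0], [-0.003, -1.0, -0.001]]
contact_force: [-0.4, -0.7, -1.0]
width: 0.24
time_s: 26.07
tool_pos: [0.6337, 0.1474, 0.1064]
eef_rot: [[1.0, 0.001, -0.0], [0.0, 0.0, 1.0], [0.001, -1.0, 0.0]]
contact_force: [-0.0, 0.2, -1.4]
width: 0.238
t 26.07 pos [633.7 147.4 106.4] F [-0.   0.2 -1.4] T [ 0.01  0.02 -0.01] width mm 21.0 q6 -1.38
turn [-0.     0.     0.001] shift(now axes) [-1.1 13.9 -1.5] shift(after turn) [-1.  13.9 -1.4]
```

```bash
python3 -m creep '[[0,0,0,-0.9,5,-1.2,14],[0,0,0,0,5,0,14],[0,0,0,0,2,0,14],[0,0,0,0,0,0,14],[0,0,0,0,0,0,14]]'; python3 g.py 632.7 146 92.5 90;python3 -m creep '[[0,0,0,0,0.5,0,14],[0,0,0,0,0,0,14]]'; python3 g.py 632.7 146 92.5 90
```

```text
time_s: 26.48
tool_pos: [0.6321, 0.1461, 0.0932]
eef_rot: [[1.0, -0.001, -0.0], [0.0, -0.0, 1.0], [-0.001, -1.0, -0.0]]
contact_force: [0.7, -0.0, -1.6]
width: 0.24
t 26.48 pos [632.1 146.1  93.2] F [ 0.7 -0.  -1.6] T [ 0.    0.01 -0.  ] width mm 21.2 q6 -1.38
turn [ 0.     0.    -0.001] shift(now axes) [ 0.6  0.7 -0.1] shift(after turn) [ 0.6  0.7 -0.1]
time_s: 26.65
tool_pos: [0.6323, 0.1461, 0.093]
eef_rot: [[1.0, -0.0, -0.0], [0.0, 0.0, 1.0], [-0.0, -1.0, 0.0]]
contact_force: [0.6, -0.1, -2.1]
width: 0.239
t 26.65 pos [632.3 146.1  93. ] F [ 0.6 -0.1 -2.1] T [-0.08  0.03 -0.02] width mm 21.1 q6 -1.38
turn [-0.  0. -0.] shift(now axes) [ 0.4  0.5 -0.1] shift(after turn) [ 0.4  0.5 -0.1]
```

```bash
(python3 -m creep '[[0,0,0,0,0.4,0,14],[0,0,0,0,0,0,14]]'; python3 -m creep '[[0,0,0,0,0.4,0,14],[0,0,0,0,0,0,14]]';python3 -m creep '[[0,0,0,0,0.4,0,14],[0,0,0,0,0,0,14]]') | grep -E "tool_pos|force"; python3 -c "
from h import *
v=eyes.grab_frame('wrist');cv2.imwrite('pics/w14.png',v)"
```

```text
tool_pos: [0.6323, 0.1461, 0.0926]
contact_force: [-0.8, -0.3, -1.8]
tool_pos: [0.6323, 0.1461, 0.0925]
contact_force: [0.0, 0.3, -0.3]
tool_pos: [0.6324, 0.1461, 0.0925]
contact_force: [-1.6, -0.9, 3.4]
```

View pics/w14.png

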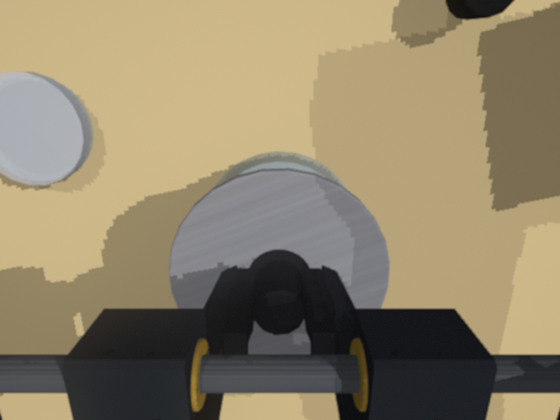

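Seated. Release, lift, retreat, and verify with fixed cameras.

```bash
python3 -m creep '[[0,0,0,0,-0.6,0,14],[0,0,0,0,0,0,30],[0,0,0,0,0,0,46],[0,0,0,0,0,0,50],[0,0,0,0,0,0,50]]';python3 -m creep '[[0,0,0,0,-10,0,50],[0,0,0,0,-35,0,50],[0,0,0,0,-38,0,50],[0,0,0,0,-30,0,50],[0,0,0,0,-20,0,50]]'; python3 -m creep '[[0,0,0,-36,0,0,50],[0,0,0,-36,0,0,50],[0,0,0,-36,0,0,50],[0,0,0,-36,0,0,50],[0,0,0,-36,0,0,50]]'; python3 -m creep '[[0,0,0,0,0,0,50],[0,0,0,0,0,0,50],[0,0,0,0,0,0,50]]'
python3 - <<'E'
from h import *
for n in('side','scene','wrist'):
    cv2.imwrite(f'pics/f_{n}.png',eyes.grab_frame(n))
a=cv2.imread('pics/f_side.png')
cv2.imwrite('pics/f_s2.png',cv2.convertScaleAbs(cv2.resize(a[90:410,150:420],None,fx=1.85,fy=1.85,interpolation=cv2.INTER_CUBIC),alpha=1.6))
b=cv2.imread('pics/f_scene.png')
cv2.imwrite('pics/f_c2.png',cv2.convertScaleAbs(cv2.resize(b[150:290,80:490],None,fx=1.95,fy=1.95,interpolation=cv2.INTER_CUBIC),alpha=1.6))
E
```

```text
time_s: 27.62
tool_pos: [0.6324, 0.1461, 0.0924]
eef_rot: [[1.0, 0.0, -0.0], [0.0, -0.0, 1.0], [0.0, -1.0, -0.0]]
contact_force: [-0.7, 0.3, 0.2]
width: 0.514
time_s: 28.03
tool_pos: [0.6339, 0.1464, 0.2307]
eef_rot: [[1.0, 0.006, -0.0], [0.0, 0.001, 1.0], [0.006, -1.0, 0.001]]
contact_force: [0.6, -0.2, -0.3]
width: 0.567
time_s: 28.45
tool_pos: [0.4508, 0.146, 0.2262]
eef_rot: [[1.0, 0.001, 0.0], [-0.0, 0.0, 1.0], [0.001, -1.0, 0.0]]
contact_force: [-0.7, 0.8, 0.9]
width: 0.567
time_s: 28.7
tool_pos: [0.4533, 0.1463, 0.2268]
eef_rot: [[1.0, 0.003, -0.0], [0.0, 0.001, 1.0], [0.003, -1.0, 0.001]]
contact_force: [1.1, 0.5, 0.2]
width: 0.564
```

View pics/f_s2.png

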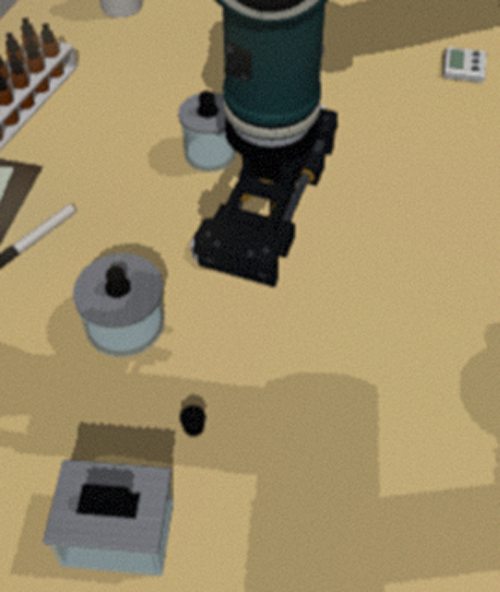

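View pics/f_c2.png

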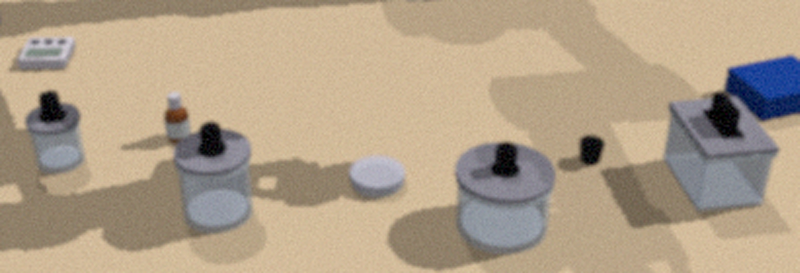

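Run:
```python
from m import *
from scipy.optimize import least_squares
im=cv2.imread('pics/f_scene.png');c=eyes.get_calibration('scene');ratio,r=mask(im);C=-c['R'].T@c['t']*1000
im0=cv2.imread('pics/scene0.png');
ref={'jar_small':(570.2,-359.2,30),'jar_medium':(643.2,-156.9,40),'jar_large':(632.3,144.6,51)}
for n,(X,Y,rad) in ref.items():
    x0,y0,x1,y1=boxes['scene'][n];y0-=22;x0-=4;x1+=4
    k=((ratio[y0:y1,x0:x1]>.86)|(r[y0:y1,x0:x1]<22)).astype(np.uint8)
    cs,_=cv2.findContours(k,0,cv2.CHAIN_APPROX_NONE);cn=max(cs,key=cv2.contourArea)[:,0,:]+[x0,y0]
    P=cast(c,cn,(R[n]+6)/1000)*1000
    d=P[:,:2]-[X,Y];v=np.array([X,Y])-C[:2];v/=np.linalg.norm(v)
    s=d@v;l=np.abs(d@[-v[1],v[0]]);rr=np.hypot(*d.T)
    P=P[(s>0)&(np.abs(rr-rad)<6)&(l>13)]
    g=least_squares(lambda q:np.hypot(*(P[:,:2]-q).T)-rad,[X,Y],loss='soft_l1').x
    print(n,'lid-jar (scene)',(g-[X,Y]).round(1),len(P))
# bystander/jar body change: image difference low part
d=cv2.absdiff(cv2.GaussianBlur(im,(0,0),1),cv2.GaussianBlur(im0,(0,0),1)).max(2)
for n in('oil','cult'):
    x0,y0,x1,y1=boxes['scene'][n]
    for q in(im,im0):
        ra,rd=mask(q);M=cv2.moments(((ra[y0:y1,x0:x1]>.86)).astype(np.uint8),True);print(n,round(M['m10']/M['m00'],2),round(M['m01']/M['m00'],2))
pts=np.array([(669,105),(738,98),(776,147),(708,152)])/1.95+[80,150]
P=cast(c,pts,.076)[:,:2]*1000;e=np.roll(P,-1,0)-P;print('dish lid',P.mean(0),np.hypot(*e.T).round(1),np.degrees(np.arctan2(e[:,1],e[:,0])).round(1))
```

```text
jar_small lid-jar (scene) [5.7 2.5] 16
jar_medium lid-jar (scene) [4.2 1. ] 31
jar_large lid-jar (scene) [3.8 0.1] 43
oil 9.97 20.54
oil 9.28 12.72
cult 16.87 13.75
cult 17.07 13.74
dish lid [531.63803274 375.34315276] [81.4 97.9 73.3 93.7] [ 106.7   13.5  -76.6 -161.6]
```

```bash
python3 -m creep '[[0,0,0,-20,0,38,50],[0,0,0,-20,0,38,50],[0,0,0,-5,0,38,50],[0,0,0,0,0,38,50],[0,0,0,0,0,38,50]]' >/dev/null; python3 -m creep '[[0,0,0,0,-20,38,50],[0,0,0,0,-20,38,50],[0,0,0,0,-10,38,50],[0,0,0,0,0,38,50],[0,0,0,0,0,38,50]]'; python3 -m creep '[[0,0,0,0,0,20,50],[0,0,0,0,0,0,50],[0,0,0,0,0,0,50]]' >/dev/null
python3 - <<'E'
from m import *
from scipy.optimize import least_squares
for n in('side','scene'): cv2.imwrite(f'pics/g_{n}.png',eyes.grab_frame(n))
a=cv2.imread('pics/g_side.png')
cv2.imwrite('pics/g_s2.png',cv2.convertScaleAbs(cv2.resize(a[80:410,150:420],None,fx=1.8,fy=1.8,interpolation=cv2.INTER_CUBIC),alpha=1.6))
ref={'side':{'jar_small':(569.7,-356.8,30),'jar_medium':(643.8,-154.7,40),'jar_large':(633.6,146,51)},'scene':{'jar_small':(570.2,-359.2,30),'jar_medium':(643.2,-156.9,40),'jar_large':(632.3,144.6,51)}}
for cam in ref:
  im=cv2.imread(f'pics/g_{cam}.png');c=eyes.get_calibration(cam);ratio,r=mask(im);C=-c['R'].T@c['t']*1000
  vis=im.copy()
  for n,(X,Y,rad) in ref[cam].items():
    x0,y0,x1,y1=boxes[cam][n];y0-=18;x0-=5;x1+=5
    k=((ratio[y0:y1,x0:x1]>(.86 if cam=='scene' else .74))|(r[y0:y1,x0:x1]<22)).astype(np.uint8)
    cs,_=cv2.findContours(k,0,cv2.CHAIN_APPROX_NONE);cn=max(cs,key=cv2.contourArea)[:,0,:]+[x0,y0]
    for p in cn: vis[p[1],p[0]]=(0,0,255)
    P=cast(c,cn,(R[n]+6)/1000)*1000
    d=P[:,:2]-[X,Y];v=np.array([X,Y])-C[:2];v/=np.linalg.norm(v)
    s=d@v;l=np.abs(d@[-v[1],v[0]]);rr=np.hypot(*d.T)
    P=P[(s>0)&(np.abs(rr-rad)<7)&(l>13)]
    g=least_squares(lambda q:np.hypot(*(P[:,:2]-q).T)-rad,[X,Y],loss='soft_l1').x
    print(cam,n,'lid-jar',(g-[X,Y]).round(1),len(P),'free',circ(P))
  cv2.imwrite(f'pics/gv_{cam}.png',cv2.resize(vis[80:300,160:360] if cam=='side' else vis[150:290,80:380],None,fx=2.6,fy=2.6,interpolation=0))
E
```

```text
time_s: 29.68
tool_pos: [0.4096, 0.5247, 0.2753]
eef_rot: [[1.0, 0.002, 0.0], [-0.0, 0.002, 1.0], [0.002, -1.0, 0.002]]
contact_force: [0.5, -0.3, 0.6]
width: 0.566
side jar_small lid-jar [0. 0.] 0 free (array([0., 0.]), np.float64(0.0))
side jar_medium lid-jar [-2.2  2.2] 24 free (array([ 639.56374446, -151.03012178]), np.float64(42.16176273665106))
side jar_large lid-jar [-1.4  2.7] 33 free (array([633.07850018, 148.69440288]), np.float64(51.203591742983846))
scene jar_small lid-jar [2.  1.3] 18 free (array([ 570.82818034, -358.58926962]), np.float64(29.04875464022988))
scene jar_medium lid-jar [3.5 0.4] 31 free (array([ 643.18715365, -158.37622359]), np.float64(38.24182192096892))
scene jar_large lid-jar [5.2 0.3] 42 free (array([635.4899167 , 144.96206581]), np.float64(49.54867722200086))
```

View pics/g_s2.png

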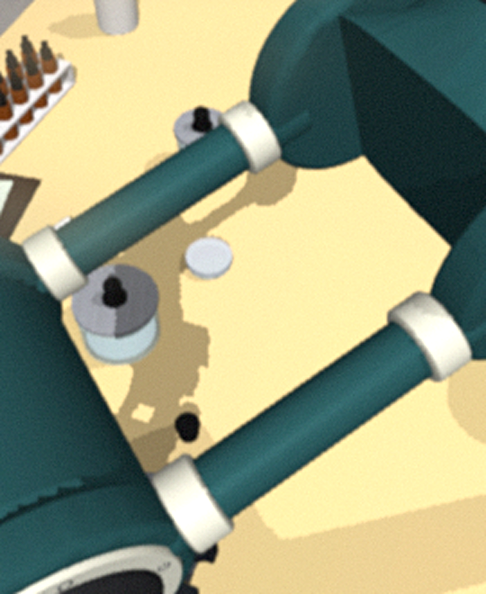

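View pics/gv_scene.png

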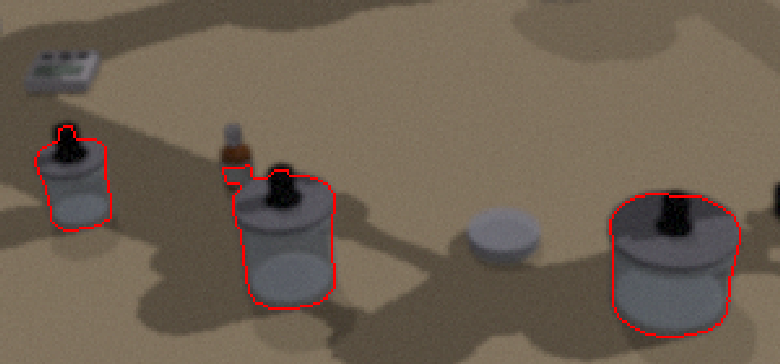

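View pics/gv_side.png

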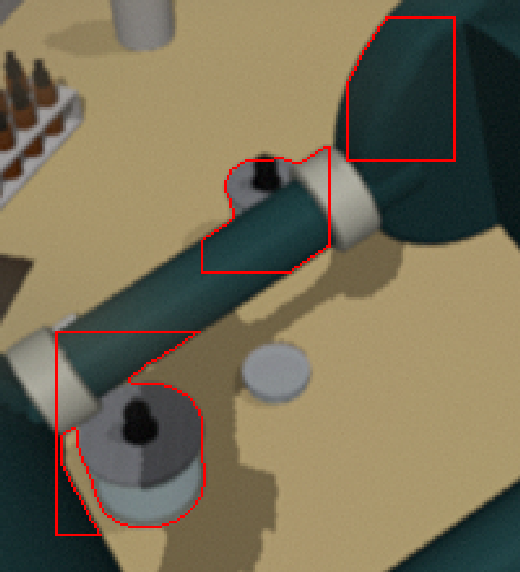

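```bash
python3 g.py 632 146 220 90; python3 -m creep '[[0,0,0,22,0,-38,50],[0,0,0,22,0,-38,50],[0,0,0,22,0,-38,50],[0,0,0,22,0,-38,50],[0,0,0,22,0,-38,50]]' >/dev/null; python3 -m creep '[[0,0,0,22,0,-38,50],[0,0,0,22,0,-38,50],[0,0,0,22,0,-38,50],[0,0,0,22,10,-38,50],[0,0,0,22,15,-38,50]]' >/dev/null;python3 -m creep '[[0,0,0,0,20,-19,50],[0,0,0,0,10,0,50],[0,0,0,0,0,0,50],[0,0,0,0,0,0,50],[0,0,0,0,0,0,50]]' >/dev/null;python3 g.py 632 146 220 90
cat > lf.py <<'E'
from h import *
import sys
from scipy.optimize import least_squares
n,X,Y,zr,rad=sys.argv[1],*map(float,sys.argv[2:6])
c=eyes.get_calibration('wrist');im=eyes.grab_frame('wrist');cv2.imwrite(f'pics/l_{n}.png',im)
b=cv2.GaussianBlur(im,(0,0),1).astype(float);k=(((b[...,0]/(b[...,2]+1))>.86)|(b[...,2]<40)).astype(np.uint8)
# full-silhouette edge of plate: canny-like by radial search for strongest gradient near predicted circle
g=cv2.GaussianBlur(im,(0,0),1).astype(float);rat=g[...,0]/(g[...,2]+1)
t=np.radians(np.arange(0,360,4));P=[]
for a in t:
    rs=np.arange(rad-6,rad+6,.25)
    px=proj(c,np.c_[(X+rs*np.cos(a))/1e3,(Y+rs*np.sin(a))/1e3,np.full(len(rs),(zr+6)/1e3)]).astype(np.float32)
    if px[:,1].max()>264: continue
    v=cv2.remap(rat.astype(np.float32),px[:,:1].copy(),px[:,1:].copy(),1).ravel()
    d=np.diff(v);j=np.argmin(d)
    if d[j]<-.01: P.append((X+rs[j]*np.cos(a),Y+rs[j]*np.sin(a)))
P=np.array(P);q=least_squares(lambda q:np.hypot(*(P-q).T)-rad,[X,Y],loss='soft_l1',f_scale=.5).x
print(n,'lid centre wrist',q.round(1),'n',len(P),circ(P))
E
python3 lf.py large 634.2 147.1 65 51
```

```text
t 30.03 pos [408.9 540.9 273.5] F [ 0.1  0.4 -0.3] T [ 0.04 -0.03  0.01] width mm 49.8 q6 -0.68
turn [ 0.002 -0.    -0.001] shift(now axes) [ 223.2   54.  -394.7] shift(after turn) [ 223.1   53.5 -394.9]
t 31.28 pos [615.6 165.6 222.7] F [ 0.8  0.5 -0.1] T [ 0.03 -0.02  0.02] width mm 50.1 q6 -1.35
turn [-0.001  0.001  0.001] shift(now axes) [ 16.4   2.8 -19.6] shift(after turn) [ 16.4   2.7 -19.6]
large lid centre wrist [631.3 147.1] n 67 (array([630.89156125, 147.16663681]), np.float64(50.69905544419328))
```

View pics/l_large.png

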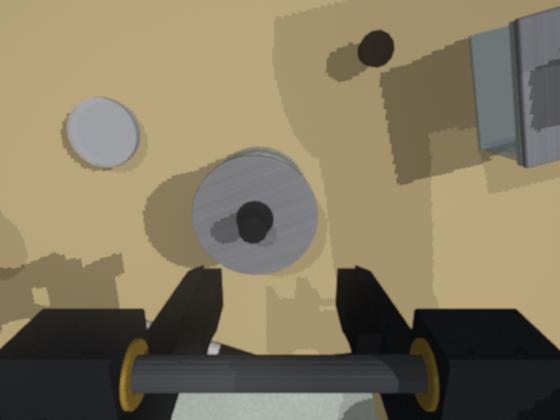

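```bash
sed -i 's/    if px\[:,1\].max()>264: continue/    if np.cos(a)<-.35 or px[:,1].max()>300 or ((px[:,1]>260)\&((px[:,0]<228)|(px[:,0]>332))).any(): continue/' lf.py; python3 lf.py large 634.2 147.1 65 51
python3 - <<'E'
from h import *
c=eyes.get_calibration('wrist');t=np.linspace(0,6.28,200)
for z in(.07,.076):
  for X in (.6325,.6342):
    p=proj(c,np.c_[X+.051*np.cos(t),.1465+.051*np.sin(t),t*0+z]);print(z,X,p.min(0),p.max(0))
E
```

```text
large lid centre wrist [632.  146.8] n 49 (array([632.90938835, 146.80933584]), np.float64(50.25069543165534))
0.07 0.6325 [189.8255972  153.09578855] [316.59015512 272.91001768]
0.07 0.6342 [189.98272189 155.31732029] [316.51794934 274.69865923]
0.076 0.6325 [188.11988253 154.46429655] [317.31939415 276.30850641]
0.076 0.6342 [188.28316939 156.72808432] [317.24446402 278.12361631]
```

```bash
python3 -m creep '[[0,0,0,0,-30,0,50],[0,0,0,0,-10,0,50],[0,0,0,0,0,0,50]]' | head -2; python3 -c "
from workcell import ticket
print(ticket.sign_off())"
```

```text
time_s: 31.63
tool_pos: [0.618, 0.1665, 0.2669]
the job is handed in; nothing more can be done
None
```

All four lids are on their vessels, and the job was handed in at about 31.6 s of the 128 s allowed. I placed the dish lid first, then small, medium and large. Each was gripped by its knob or bar and lowered in steps of 1 mm or less until the force rose to about 4–6 N and the height matched the seated height within 0.1 mm. It was released only then.

**What my last checks showed:**
- **Seating:** in the final camera pictures all four lids lie flat. The gripper was clear of everything, hovering about 0.25 m up, when I handed in.
- **Centring:** the measured positions agree with the vessel centres to about 1–2 mm. The dish lid is within about 2 mm, and its angle matches the dish's within about 1–2°.
- **Bystanders:** the culture dish stayed put, to within 0.2 pixels in the image. The oil bottle looks unmoved to the eye.

**Checks that failed or disagreed:**
- **Scene camera:** a fit to the far edges of the round lids gave them 2–6 mm off in x, towards that camera. The side and wrist cameras put the large lid 1–2 mm off the other way. I took the scene result as edge bias at 2–4 mm per pixel, and did not move any lid because of it.
- **Side camera:** its last fit put the medium and large lids about 3 mm off, also towards the camera. For the small lid it gave no result because the arm was in the way.
- **Oil bottle:** its automatic colour check failed; I put that down to a change in the shadows.

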